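# Get the wax tin out from behind the finish containers

## Robot

A 7-joint arm with a two-finger parallel gripper is mounted at the origin on the work surface. World frame = base frame: x ahead of the robot, y to its left, z up, the work surface at z = 0. Lengths are in m, angles in rad, forces in N, time in s.
With the tool pointing down it reaches from about 0.35 to 0.9 m from the base axis. Payload 19.9 kg.
Tool frame: the origin (TCP) lies midway between the tips of the shut fingers; the grasp point (between the pads) lies 19 mm behind it; z points along the fingers, y is the line along which they close (so a half turn about z gives the same grasp; the last joint's range is limited). The gripper opens to 94 mm and grips with 3 to 60 N. Pads are 16 mm wide; open, the fingers measure 119 mm over their backs; the gripper's body (75 mm by 177 mm) begins 78 mm behind the grasp point.
Start: joints at [-1.21, 0.417, -0.01, 1.614, 0.005, 1.111, -0.053], TCP at [0.245, 0.575, 0.205] pointing down, gripper open.
Joint ranges: [-2.81, 2.81], [-0.39, 2.02], [-1.27, 1.25], [0.06, 2.57], [-1.19, 4.33], [0.19, 2], [-2.82, 2.82]. Speed limits (rad/s): [1.89, 1.89, 2.39, 2.39, 3.01, 3.01, 3.01].

## Interface

Orientations are given as a rotation vector (axis times angle).
In Python, from cell import r, viewer, workorder gives the robot as it stands.
- The arm moves only by the tool drive_tool, never from a script. Its argument "series" is text: rows parted by semicolons, each of 4 numbers parted by spaces: the shift along the tool's x, y, z in mm, then the turn about the tool's z in rad. A call has 1 to 8 rows; each row shifts and turns the commanded pose from where the row before left it, along the tool's axes as they then stand; what a row does not reach is not made up. A row lasts 1/10 s, in which the tool goes at most 50 mm and 8.59 degrees, less where a joint would pass 70% of its speed; a pose out of reach is approached as far as the arm can. A call is refused whole if a number of a shift passes 50 or a number of a turn 0.15, either way. A call with a gripper value outside its range is refused whole. "gripper" is the opening, from -1 (shut) to 1 (fully open), set as the call begins (left out, the last holds). The fingers move at their own pace and stop on an object; "force" is the grip in N (left out, the last holds). Time passes only in rows, so rows that do not move let the fingers close. It gives the time, the measured TCP pose, the force, the opening and the grip force at its end, in the units of the state.
- r.read_state(): the state, without advancing time (a new reading comes with each control period).
- viewer.snapshot(name): name is "side" or "top"; returns a dict with "frame" (400x640x3 uint8, red, green, blue), "range_z" (400x640 float32, m along the optical axis (not along the pixel's ray), 0 where there is no reading), "vfov" (degrees; the focal length in pixels is half the picture's height over the tangent of half this angle, whatever the lens; pixels are square), "cx", "cy" (the principal point, pixels), "extrinsics" (4x4, takes a point from camera to world coordinates). Camera axes: x right, y up, looking along -z (the intrinsics and any distortion apply to the point x, -y, -z); pixel columns grow to the right and rows downward; lengths in m; the calibration is good to about 2 mm. A picture is of the moment at which its call begins.
- workorder.sign_off(): hands the job in; it is judged then, once.
The state is a dict: "time": time; "joints": joint angles; "dq": joint speeds; "tau": joint torques, N m; "tcp_pos": TCP position; "ee_rot": TCP orientation; "ft_force": force on the tool from outside, world axes, zero at the start; "wrist_torque": the same for the moment, N m; "width": opening from 0.0 (shut) to 1.0 (fully open); "finger_force": force on a finger pad.
Only numpy, scipy, OpenCV 4.12 (cv2) and the standard library are available. Lean on these libraries where they do the work, as an engineer would, in place of code of your own. Each camera call takes 0.05 s, during which the arm holds its last target. There are 200 camera calls.

## Task

The wax tin stands at the back of the finish rack, behind the spirit tin, the shellac bottle and the glue bottle. Clear all three containers onto the plywood board, then fetch the wax tin and set it down flat in the empty bay of the waxing tray, and only after that put each container back on the rack in the very place where it stood. Keep everything upright and leave the polishing brush, the screw jar and the screwdriver where they are.

Things in the scene. Friction and masses are not known exactly. Their poses are not given: they have to be found in the camera images.
- spirit_tin: Rectangular plain metal tin, 50 (x) x 64 (y) mm, flat upright sides to 120 mm, paper label; black screw cap (dia 24, off centre to +y) and small wire handle on top, 140 mm high in all; 0.27 to 0.5 kg. Origin: centre of the underside, z up. Starts with its x within 4 degrees of the rack's x.
- shellac_bottle: Round amber glass bottle, diameter 54 mm with straight sides to 104 mm, then shoulder, neck and black cap (dia 29); 148 mm high; 0.25 to 0.47 kg. Origin: centre of the underside, z up its axis.
- glue_bottle: Round white plastic bottle, diameter 52 mm with straight sides to 108 mm, then a grey collar and pointed spout; 155 mm high; 0.2 to 0.4 kg. Origin: centre of the underside, z up its axis.
- wax_tin: Low round plain metal tin, 36 mm high: lower 20 mm has diameter 52, the lid (20 to 36 mm) diameter 54; brass disc on top; about 0.11 kg. Origin: centre of the underside, z up its axis. Starts at the back of the rack behind the three containers.
- finish_rack: Fixed wooden rack, 180 (x) x 264 (y) mm, front to -x. Origin: centre of underside, on the bench. Shelf top z = 18 mm. Back panel: inner face x = 78, 140 mm high. Ends y = +-122 to 132, 48 mm high. Containers stand in front at x = -34, y = -76, 0, 76 (+-2), in any order, each on a flush 70 mm cork square; the wax tin behind at x = 26, y = -12 to 12, too close behind them for a gripper.
- setdown_board: Fixed flat plywood offcut, 200 (its x) x 190 (its y) x 9 mm thick, the side area where the containers are set down. Origin: centre of the underside on the bench; top at z = 9 mm. Lies to the left or the right of the rack. (Between rack and robot a drawer front, 100 x 260 mm and 30 mm high, is fixed to the bench; it takes no part.)
- waxing_tray: Fixed small dark wooden tray with low walls, on the other side of the rack. Floor top at z = 5 mm, walls 4 mm thick, their tops at z = 17 mm. Origin: under the centre of the empty square bay, 84 x 84 mm inside (x and y -42 to +42 mm). A second bay with the polishing brush adjoins on the +x side (x = 46 to 110 mm).
- polishing_brush: Bystander, loose: oblong wooden brush with black bristles, 44 x 72 x 40 mm high, in the second bay of the waxing tray. Origin: centre of the underside.
- screw_jar: Bystander, loose: closed round glass jar with a metal lid, diameter 64 mm, 75 mm high, beyond and to the left of the rack. Origin: centre of the underside.
- screwdriver: Bystander, loose: screwdriver lying on the bench beyond and to the right of the rack. Origin: middle of the tool, at its underside.

How it is judged:
By the outcome, as a careful person would: the job done as asked, in the order asked, and still so for the second after the job is handed in, with the robot touching nothing.
It also fails if it takes over 144 s, if anything falls off the work surface, if the arm or the gripper's body presses on something with over 40 N, if the wrist force passes 120 N, or if a joint passes its speed limit or range.

## Working session

There is one attempt and no reset: what is moved stays moved. The work goes in short steps, Python scripts to look and compute and a tool call to move; the robot and the scene stay as the last step left them, time stands still between calls to the robot, and variables do not carry over. Pictures are saved under pics/ and viewed, at most 14 in all, crops included, and the job is handed in when it is done.

Besides the shell and the picture viewer there is one more tool, called after "Emit:" by a JSON object that holds its "name" and its "arguments". drive_tool: Moves the arm, as the interface text tells. Its arguments: {"type":"object","properties":{"series":{"type":"string"},"gripper":{"type":"number"},"force":{"type":"number"}},"required":["series"]}

```bash
mkdir -p pics; ls
cat > h.py <<'E'
import numpy as np, cv2, pickle
from scipy.spatial.transform import Rotation as R
from cell import r, viewer, workorder
def snap(name,fn):
    s=viewer.snapshot(name); pickle.dump(s,open(f'{name}.pkl','wb'))
    cv2.imwrite(f'pics/{fn}.png',s['frame'][:,:,::-1]); return s
def load(name): return pickle.load(open(f'{name}.pkl','rb'))
def cloud(s):
    h,w=s['range_z'].shape; f=h/2/np.tan(np.radians(s['vfov'])/2)
    v,u=np.mgrid[:h,:w]; z=s['range_z']
    p=np.stack([(u-s['cx'])/f*z,-(v-s['cy'])/f*z,-z,np.ones_like(z)],-1)
    P=p@np.array(s['extrinsics']).T; P=P[...,:3]; P[z<=0]=np.nan; return P
E
python3 - <<'E'
from h import *
for n in ('top','side'):
    s=snap(n,n+'0'); print(n,{k:s[k] for k in s if k not in('frame','range_z')}, s.keys(), (s['range_z']>0).mean())
print(r.read_state())
E
```

```text
pics
top {'vfov': 53.724509851931124, 'cx': 320.8576950146394, 'cy': 197.10326036793384, 'extrinsics': array([[ 0.09055634,  0.97329732, -0.21093096,  0.36313638],
       [-0.99588463,  0.08927843, -0.01559379,  0.01321431],
       [ 0.00365419,  0.21147502,  0.97737657,  1.09115624],
       [ 0.        ,  0.        ,  0.        ,  1.        ]])} dict_keys(['frame', 'range_z', 'vfov', 'cx', 'cy', 'extrinsics']) 0.99618359375
side {'vfov': 48.07185771463989, 'cx': 323.3318419262428, 'cy': 196.22558512869196, 'extrinsics': array([[ 0.92614336, -0.22348536,  0.30383017,  0.91694484],
       [ 0.3769856 ,  0.57379733, -0.7270753 , -0.76573182],
       [-0.01184626,  0.78791556,  0.61566935,  0.72697636],
       [ 0.        ,  0.        ,  0.        ,  1.        ]])} dict_keys(['frame', 'range_z', 'vfov', 'cx', 'cy', 'extrinsics']) 0.9958984375
{'time': 0.1, 'joints': array([-1.20950472,  0.41790273, -0.01029674,  1.61408858,  0.00468457,
        1.11072253, -0.05299093]), 'dq': array([-0.00116711,  0.00014131,  0.00036052, -0.00220259,  0.00072494,
        0.00148638, -0.0009051 ]), 'tau': array([ 5.76225284e-04, -8.52574396e+01,  6.39393199e-01, -4.26698756e+01,
       -4.89546172e-02,  1.63254485e-02,  3.10110227e-05]), 'tcp_pos': array([0.24487036, 0.5746686 , 0.20490577]), 'ee_rot': array([-6.28399098e-01, -3.07795361e+00,  1.70821177e-03]), 'ft_force': array([-0.23153486,  1.3591007 , -0.40491246]), 'wrist_torque': array([-0.05232846, -0.07126061, -0.04120498]), 'finger_force': 0.0, 'width': 1.0021140719045216}
```

View pics/top0.png

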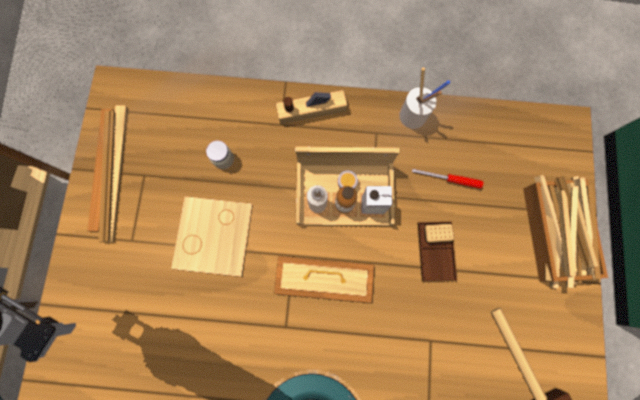

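View pics/side0.png

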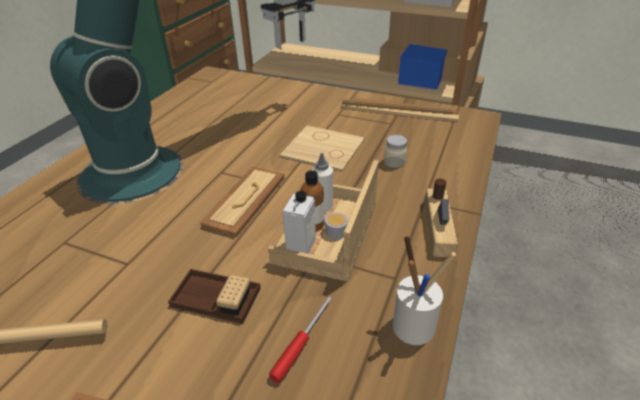

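The top view shows the rack at about (346,190). In it are the glue (317,196), shellac (346,195), spirit tin (377,198) and, behind them, the wax (347,180). The board is on the left (212,236), and the tray's empty bay is at about (437,262). The side view agrees: spirit (300,225), shellac (312,190), glue (323,175), wax (336,225).

Run:
```python
from h import *
for n in ('top','side'):
    P=cloud(load(n)); print(n)
    def pts(x0,x1,y0,y1,z0,z1):
        m=(P[...,0]>x0)&(P[...,0]<x1)&(P[...,1]>y0)&(P[...,1]<y1)&(P[...,2]>z0)&(P[...,2]<z1); return P[m]
    px={'top':{'glue':(317,190),'shel':(346,191),'spirit':(372,196),'cap':(375,195),'wax':(347,178),'board':(212,236),'bay':(437,265),'brush':(438,233),'jar':(217,149),'backpanel':(346,151),'shelf':(325,175),'drawer':(300,285),'bench':(270,330),'bench2':(400,340)},
        'side':{'glue':(322,158),'shel':(311,176),'spirit':(296,202),'cap':(300,197),'wax':(338,220),'board':(322,147),'bay':(200,292),'brush':(233,285),'jar':(396,140),'shelf':(335,250),'bench':(250,345),'bench2':(150,370)}}[n]
    for k,(u,v) in px.items(): print(k,P[v,u].round(4))
    # boxes
    c=pts(.3,.95,-.3,.3,.11,.2)
    lab,cn=None,None
    for k in ('board',):
        b=P[px[k][1],px[k][0]]; q=pts(b[0]-.14,b[0]+.14,b[1]-.14,b[1]+.14,.005,.014)
        print(k,len(q),np.nanmedian(q[:,2]),cv2.minAreaRect(q[:,:2].astype(np.float32)))
```

```text
top
glue [0.5775 0.0386 0.1741]
shel [ 0.5837 -0.031   0.1642]
spirit [ 0.5783 -0.0948  0.159 ]
cap [ 0.5813 -0.1018  0.1596]
wax [ 0.6463 -0.0361  0.0541]
board [0.4604 0.3171 0.012 ]
bay [ 0.4385 -0.3009  0.0043]
brush [ 0.5202 -0.2897  0.044 ]
jar [0.6893 0.3209 0.0749]
backpanel [ 0.6925 -0.0241  0.1415]
shelf [0.6596 0.0245 0.0164]
drawer [0.3522 0.0637 0.0202]
bench [ 0.2294  0.1319 -0.0024]
bench2 [ 0.2355 -0.211  -0.0004]
board 4961 0.009183980535711012 ((0.45920300483703613, 0.31698450446128845), (0.27075624465942383, 0.2792268991470337), 0.26576322317123413)
side
glue [0.5821 0.0312 0.1629]
shel [ 0.588 -0.046  0.165]
spirit [ 0.5891 -0.1266  0.1535]
cap [ 0.5911 -0.111   0.1557]
wax [ 0.6486 -0.0387  0.0524]
board [0.4658 0.3093 0.0059]
bay [ 0.4432 -0.3012  0.0029]
brush [ 0.5208 -0.2884  0.0439]
jar [0.688  0.3175 0.0736]
shelf [ 0.664  -0.0976  0.0165]
bench [ 6.005e-01 -3.713e-01  5.000e-04]
bench2 [ 4.606e-01 -4.809e-01 -1.000e-04]
board 2007 0.007394292763860721 ((0.46628305315971375, 0.31474441289901733), (0.19779399037361145, 0.20232544839382172), 88.9715576171875)
```

Run:
```python
from h import *
a=load('top')['frame'][135:285,280:480,::-1]; cv2.imwrite('pics/topc.png',cv2.resize(a,(800,600),interpolation=cv2.INTER_CUBIC))
a=load('side')['frame'][145:330,165:395,::-1]; cv2.imwrite('pics/sidec.png',cv2.resize(a,None,fx=3.2,fy=3.2,interpolation=cv2.INTER_CUBIC))
```

```text
(no output)
```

View pics/topc.png

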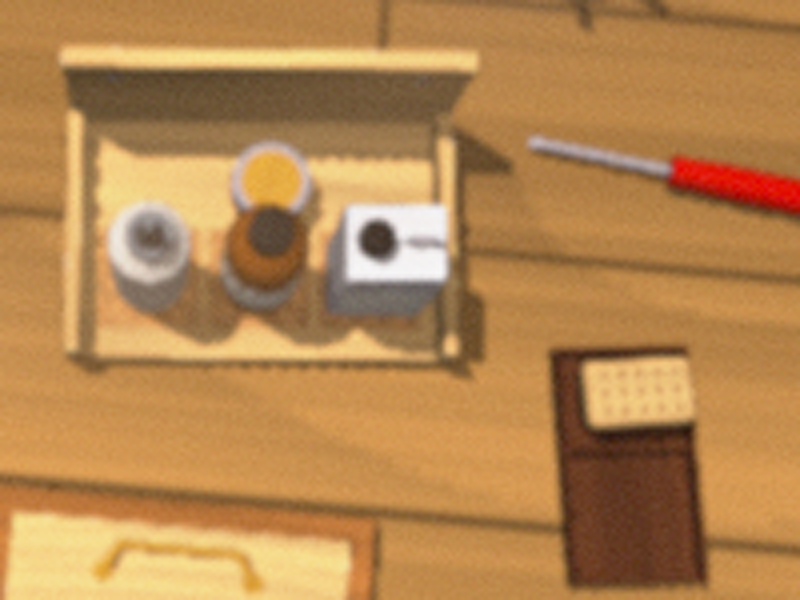

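View pics/sidec.png

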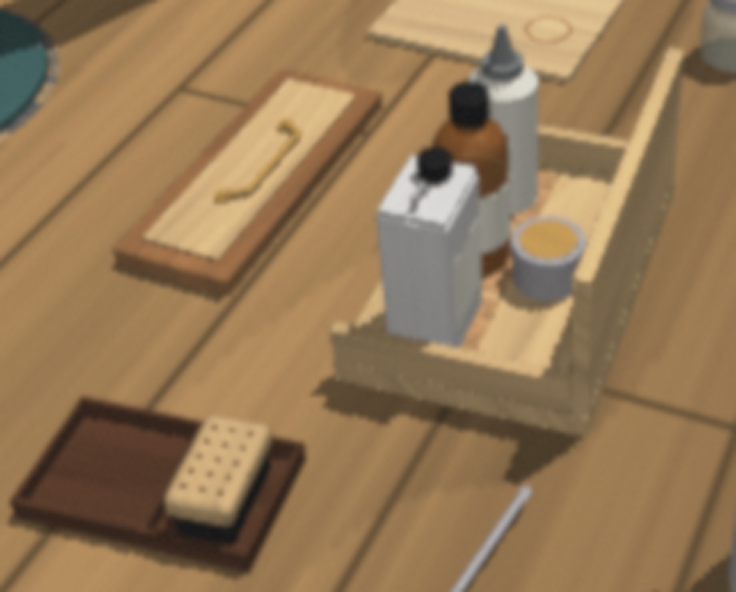

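Top crop: wax disc (270,180), glue spout tip (152,228), shellac cap (268,232), and spirit top face corners (346,205) (447,206) (446,281) (345,281). The tray corners are (570,585) (706,582) (552,350) (686,347), and the back panel's top front corners are (62,70) (476,75). Side crop: wax (549,240), shellac cap (469,92), glue tip (502,27), tray corners (84,402) (303,450) (248,570) (14,503).

```bash
cat >> h.py <<'E'
def ray(s,u,v):
    f=200/np.tan(np.radians(s['vfov'])/2); E=np.array(s['extrinsics'])
    d=E[:3,:3]@np.array([(u-s['cx'])/f,-(v-s['cy'])/f,-1]); return E[:3,3],d
def atz(s,u,v,z):
    o,d=ray(s,u,v); return o+d*(z-o[2])/d[2]
def tri(s1,p1,s2,p2):
    o1,d1=ray(s1,*p1);o2,d2=ray(s2,*p2)
    t=np.linalg.lstsq(np.stack([d1,-d2],1),o2-o1,rcond=None)[0]
    a,b=o1+t[0]*d1,o2+t[1]*d2; return (a+b)/2,np.linalg.norm(a-b)
E
python3 - <<'E'
from h import *
T=load('top');S=load('side')
tc=lambda u,v:(280+(u+.5)/4-.5,135+(v+.5)/4-.5)
sc=lambda u,v:(165+(u+.5)/3.2-.5,145+(v+.5)/3.2-.5)
for k,a,b in [('glue tip',(152,228),(502,27)),('shel cap',(268,232),(469,92)),('spirit cap',(377,240),(435,155)),('wax',(270,180),(549,240)),
 ('tray-+',(570,585),(84,402)),('tray--',(706,582),(14,503)),('tray++',(552,350),(303,450)),('tray+-',(686,347),(248,570)),
 ('panel top front right',(476,75),(578,285)),('panel top front left',(62,70),(672,55))]:
    p,e=tri(T,tc(*a),S,sc(*b)); print(k,p.round(4),round(e,4))
for k,z,l in [('spirit top',.138,[(346,205),(447,206),(446,281),(345,281)]),('tray',.017,[(570,585),(706,582),(552,350),(686,347)]),('panel',.140,[(62,47),(478,52),(62,70),(476,75)]),('ends front',.048,[(66,355),(460,357)]),('shelf front',.018,[(72,366),(456,367)]),('wax',.054,[(270,180)]),('shel',.166,[(268,232)]),('glue',.173,[(152,228)])]:
    print('top',k,[atz(T,*tc(*q),z)[:2].round(4).tolist() for q in l])
for k,z,l in [('tray',.017,[(84,402),(303,450),(248,570),(14,503)]),('spirit top',.138,[(379,213),(452,222),(480,175),(412,162)]),('wax',.054,[(549,240)]),('shel',.166,[(469,92)]),('glue',.173,[(502,27)])]:
    print('side',k,[atz(S,*sc(*q),z)[:2].round(4).tolist() for q in l])
# clouds
for n,s in(('top',T),('side',S)):
    P=cloud(s).reshape(-1,3);P=P[~np.isnan(P[:,0])]
    m=lambda x0,x1,y0,y1,z0,z1:P[(P[:,0]>x0)&(P[:,0]<x1)&(P[:,1]>y0)&(P[:,1]<y1)&(P[:,2]>z0)&(P[:,2]<z1)]
    for k,b in (('wax top',(.6,.69,-.08,.0,.045,.062)),('shel cap',(.54,.62,-.07,.0,.155,.18)),('spirit top',(.53,.63,-.17,-.075,.128,.149)),('panel top',(.66,.75,-.2,.15,.13,.15)),('glue shoulder',(.53,.62,.0,.08,.115,.135))):
        q=m(*b); 
        if len(q)>5: print(n,k,len(q),np.median(q,0).round(4),cv2.minAreaRect(q[:,:2].astype(np.float32)))
E
```

```text
glue tip [0.5763 0.0378 0.1703] 0.0039
shel cap [ 0.5815 -0.0324  0.161 ] 0.002
spirit cap [ 0.5848 -0.0987  0.1548] 0.0037
wax [ 0.6432 -0.0368  0.0501] 0.0007
tray-+ [ 0.3928 -0.261   0.0076] 0.0009
tray-- [ 0.4035 -0.3507  0.0102] 0.0023
tray++ [ 0.551  -0.2431  0.0071] 0.0002
tray+- [ 0.5628 -0.3363  0.0037] 0.0018
panel top front right [ 0.705  -0.1575  0.1303] 0.0056
panel top front left [0.6843 0.1059 0.1294] 0.0053
top spirit top [[0.6076, -0.0811], [0.6127, -0.1436], [0.5651, -0.1455], [0.5595, -0.0836]]
top tray [[0.3922, -0.2589], [0.4024, -0.3492], [0.5492, -0.2408], [0.5597, -0.3326]]
top panel [[0.6935, 0.1052], [0.7143, -0.1576], [0.6782, 0.1037], [0.699, -0.1571]]
top ends front [[0.5109, 0.089], [0.5335, -0.1726]]
top shelf front [[0.508, 0.0863], [0.5313, -0.1755]]
top wax [[0.6418, -0.0368]]
top shel [[0.5794, -0.0327]]
top glue [[0.5739, 0.0368]]
side tray [[0.4001, -0.2674], [0.5561, -0.2503], [0.5701, -0.3437], [0.4094, -0.3541]]
side spirit top [[0.5683, -0.1463], [0.6154, -0.1374], [0.6132, -0.0868], [0.5653, -0.0904]]
side wax [[0.645, -0.0408]]
side shel [[0
[... 874 characters left out ...]
906525298953056), (0.055429715663194656, 0.06737686693668365), 80.28065490722656)
side shel cap 117 [ 0.5864 -0.0425  0.1642] ((0.5859234929084778, -0.03884014114737511), (0.027207018807530403, 0.026484845206141472), 50.936317443847656)
side spirit top 509 [ 0.5959 -0.1278  0.1403] ((0.5901599526405334, -0.11627600342035294), (0.048851098865270615, 0.06731431186199188), 3.055610418319702)
side panel top 519 [ 0.7036 -0.0543  0.1388] ((0.7009392976760864, -0.02939419448375702), (0.012805160135030746, 0.26671451330184937), 4.597672462463379)
side glue shoulder 175 [0.5917 0.0225 0.1275] ((0.5815191864967346, 0.03011292964220047), (0.047948066145181656, 0.04060077667236328), 19.211864471435547)
```

```bash
cat >> h.py <<'E'
def plan(wps,step=40,turn=.14):
    "wps: (x,y,z,yaw_deg of tool y[, step]); prints rows in the tool axes"
    st=r.read_state(); M=R.from_rotvec(st['ee_rot']).as_matrix(); p=np.array(st['tcp_pos'])
    print('now',p.round(4),'yaw',np.degrees(np.arctan2(M[1,1],M[0,1])).round(2),'tilt',np.degrees(np.arccos(-M[2,2])).round(2),'w',st['width'].round(3),'t',round(st['time'],1))
    out=[]
    for w in wps:
        g=np.array(w[:3]); s=w[4] if len(w)>4 else step
        dy=-np.radians((w[3]-np.degrees(np.arctan2(M[1,1],M[0,1]))+180)%360-180)
        n=max(1,int(np.ceil(np.linalg.norm(g-p)*1000/s)),int(np.ceil(abs(dy)/turn)))
        p0=p.copy()
        for i in range(n):
            d=M.T@(p0+(g-p0)*(i+1)/n-p)*1000; d=np.round(d,0 if s>12 else 1); a=round(dy/n,3)
            p=p+M@d/1000; M=M@R.from_euler('z',a).as_matrix()
            out.append('%g %g %g %g'%(*(d+0.),a+0.))
        print(len(out),'rows to',w[:4])
    for i in range(0,len(out),8): print('; '.join(out[i:i+8]))
E
python3 - <<'E'
from h import *
T=load('top')
c=[atz(T,*q,.009)[:2] for q in [(184,197),(252,203),(242,277),(171,270)]]
print(np.round(c,3),np.mean(c,0))
plan([(.35,.45,.28,40),(.577,.037,.28,4.6)])
E
```

```text
[[0.562 0.412]
 [0.562 0.22 ]
 [0.359 0.221]
 [0.36  0.414]] [0.46072909 0.31704952]Traceback (most recent call last):
  File "<stdin>", line 5, in <module>
  File "h.py", line 25, in plan
    print('now',p.round(4),'yaw',np.degrees(np.arctan2(M[1,1],M[0,1])).round(2),'tilt',np.degrees(np.arccos(-M[2,2])).round(2),'w',st['width'].round(3),'t',round(st['time'],1))
                                                                                                                                   ^^^^^^^^^^^^^^^^^
AttributeError: 'float' object has no attribute 'round'
```

```bash
sed -i "s/st\['width'\].round(3)/round(st['width'],3)/" h.py
python3 - <<'E'
from h import *
plan([(.35,.45,.28,40),(.577,.037,.28,4.6)])
E
```

```text
now [0.2449 0.5747 0.2049] yaw 66.92 tilt 0.06 w 1.002 t 0.1
5 rows to (0.35, 0.45, 0.28, 40)
17 rows to (0.577, 0.037, 0.28, 4.6)
-29 -15 -15 0.094; -30 -12 -15 0.094; -32 -9 -15 0.094; -32 -6 -15 0.094; -32 -3 -15 0.094; -39 -8 0 0.051; -38 -5 0 0.051; -40 -4 0 0.051
-39 -2 0 0.051; -39 1 0 0.051; -39 2 0 0.051; -39 5 0 0.051; -39 6 0 0.051; -38 8 0 0.051; -38 11 0 0.051; -38 12 0 0.051
-36 14 0 0.051
```

Emit:
{"name": "drive_tool", "arguments": {"series": "-29 -15 -15 0.094; -30 -12 -15 0.094; -32 -9 -15 0.094; -32 -6 -15 0.094; -32 -3 -15 0.094; -39 -8 0 0.051; -38 -5 0 0.051; -40 -4 0 0.051", "gripper": 1, "force": 30}}

```text
time: 0.9
tcp_pos: [0.407, 0.3451, 0.2803]
ee_rot: [-1.544, -2.736, 0.0]
ft_force: [1.0, 0.6, -0.4]
width: 1.0
finger_force: 0.0
```

Emit:
{"name": "drive_tool", "arguments": {"series": "-39 -2 0 0.051; -39 1 0 0.051; -39 2 0 0.051; -39 5 0 0.051; -39 6 0 0.051; -38 8 0 0.051; -38 11 0 0.051; -38 12 0 0.051"}}

```text
time: 1.7
tcp_pos: [0.5588, 0.07, 0.2804]
ee_rot: [-2.066, -2.366, 0.0]
ft_force: [-0.6, 0.9, -0.2]
width: 0.995
finger_force: 0.0
```

Run:
```python
from h import *
plan([(.577,.037,.28,4.6)])
```

```text
now [0.5588 0.07   0.2804] yaw 7.75 tilt 0.01 w 0.995 t 1.7
1 rows to (0.577, 0.037, 0.28, 4.6)
-35 14 0 0.055
```

Emit:
{"name": "drive_tool", "arguments": {"series": "-35 14 0 0.055; 0 0 40 0; 0 0 40 0; 0 0 30 0; 0 0 0 0; 0 0 0 0"}}

```text
time: 2.3
tcp_pos: [0.5772, 0.0385, 0.1712]
ee_rot: [2.129, 2.31, -0.001]
ft_force: [0.4, 0.2, 0.9]
width: 0.996
finger_force: 0.0
```

Run:
```python
from h import *
s=snap('side','side1'); t=snap('top','top1'); plan([(.577,.037,.088,4.6)])
a=s['frame'][100:250,240:440,::-1]; b=t['frame'][120:270,240:440,::-1]
cv2.imwrite('pics/c1.png',cv2.resize(np.vstack([a,b]),None,fx=2,fy=2,interpolation=cv2.INTER_CUBIC)); 
a=s['frame'][110:260,250:410,::-1]; cv2.imwrite('pics/s1c.png',cv2.resize(a,None,fx=4,fy=4,interpolation=cv2.INTER_CUBIC))
```

```text
now [0.578  0.0387 0.1723] yaw 4.7 tilt 0.13 w 0.997 t 2.4
3 rows to (0.577, 0.037, 0.088, 4.6)
-1 0 28 0.001; 0 -1 28 0.001; -1 0 28 0.001
```

View pics/s1c.png

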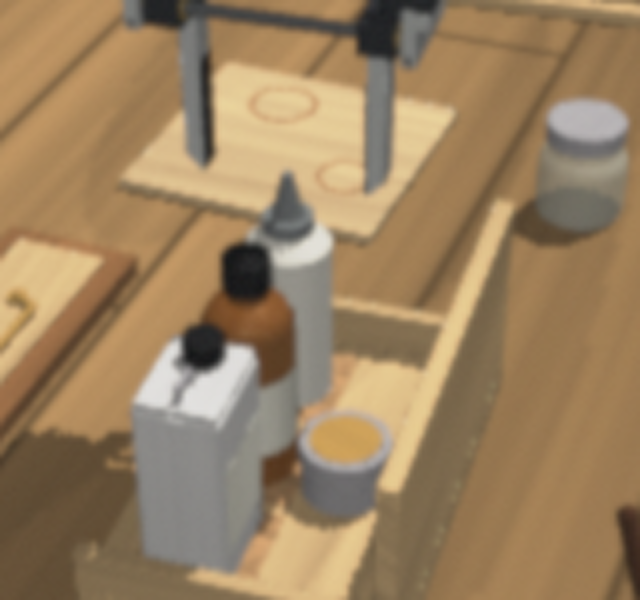

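Side crop: the fingertips are at about (209,164) and (370,190). Their midpoint, (289,176), falls on the glue spout tip at (288,172), so the gripper is centred. I'll use the known TCP to correct the camera offsets.

Run:
```python
from h import *
S=load('side');T=load('top')
q=lambda u,v:(250+(u+.5)/4-.5,110+(v+.5)/4-.5)
print('tips',atz(S,*q(289.5,176),.1723).round(4),'true .578 .0387')
print('spout',atz(S,*q(288,172),.173).round(4))
# gripper cloud: fingers in both views
for n,s in (('side',S),('top',T)):
    P=cloud(s).reshape(-1,3);P=P[~np.isnan(P[:,0])]
    m=P[(abs(P[:,0]-.578)<.12)&(abs(P[:,1]-.0387)<.1)&(P[:,2]>.185)&(P[:,2]<.24)]
    loc=np.c_[(m[:,0]-.578)*.9966+(m[:,1]-.0387)*.082,-(m[:,0]-.578)*.082+(m[:,1]-.0387)*.9966]
    for sg in(-1,1):
        k=loc[loc[:,0]*sg>0.03]
        if len(k)>5: print(n,sg,len(k),np.percentile(k,[3,50,97],axis=0).round(4).tolist())
```

```text
tips [0.5807 0.0348 0.1723] true .578 .0387
spout [0.5787 0.0374 0.173 ]
side -1 168 [[-0.058, -0.0115], [-0.0489, -0.008], [-0.0459, 0.0063]]
side 1 162 [[0.0476, -0.0111], [0.0554, -0.0082], [0.0601, 0.0087]]
```

Emit:
{"name": "drive_tool", "arguments": {"series": "-1 0 28 0; 0 -1 28 0; 0 0 28 0; 0 0 0 0; 0 0 0 0"}}

```text
time: 2.9
tcp_pos: [0.5769, 0.0375, 0.0881]
ee_rot: [2.128, 2.31, 0.001]
ft_force: [0.1, -0.3, -0.2]
width: 0.999
finger_force: 0.0
```

Emit:
{"name": "drive_tool", "arguments": {"series": "0 0 0 0; 0 0 0 0; 0 0 0 0; 0 0 0 0; 0 0 0 0; 0 0 0 0; 0 0 0 0; 0 0 0 0", "gripper": -1, "force": 30}}

```text
time: 3.7
tcp_pos: [0.5762, 0.0376, 0.0865]
ee_rot: [2.128, 2.31, 0.0]
ft_force: [1.1, 0.3, 2.2]
width: 0.547
finger_force: 30.0
```

Run:
```python
from h import *
s=r.read_state();print(s['tcp_pos'],s['width'],s['finger_force'],s['ft_force'])
plan([(.5769,.0375,.27,4.6,20),(.503,.266,.27,4.6,28),(.503,.266,.082,4.6,20)])
```

```text
[0.57622816 0.03755796 0.08654816] 0.5473198459406025 29.97442674008198 [1.05948726 0.33105378 2.1616933 ]
now [0.5762 0.0376 0.0865] yaw 4.7 tilt 0.01 w 0.547 t 3.7
10 rows to (0.5769, 0.0375, 0.27, 4.6)
19 rows to (0.503, 0.266, 0.27, 4.6)
29 rows to (0.503, 0.266, 0.082, 4.6)
0 0 -18 0; 0 0 -19 0; 0 0 -18 0; 0 0 -18 0; 0 0 -19 0; 0 0 -18 0; 0 0 -18 0; 0 1 -19 0
0 0 -18 0; 0 0 -18 0; 26 -6 0 0; 26 -6 0 0; 26 -6 0 0; 26 -7 0 0; 26 -6 0 0; 26 -6 0 0
26 -6 0 0; 26 -6 0 0; 26 -6 0 0; 0 0 19 0; 0 0 19 0; 0 0 18 0; 0 0 19 0; 0 0 19 0
0 0 19 0; 0 0 18 0; 0 0 19 0; 0 0 19 0; 0 0 19 0
```

Run:
```python
from h import *
plan([(.5764,.0375,.19,4.7,18),(.42,.365,.19,4.7,32),(.42,.365,.082,4.7,20)])
```

```text
now [0.5762 0.0376 0.0865] yaw 4.7 tilt 0.01 w 0.547 t 3.7
6 rows to (0.5764, 0.0375, 0.19, 4.7)
18 rows to (0.42, 0.365, 0.19, 4.7)
24 rows to (0.42, 0.365, 0.082, 4.7)
0 0 -17 0; 0 0 -17 0; 0 0 -18 0; 0 0 -17 0; 0 0 -17 0; 0 0 -17 0; 28 -11 0 0; 29 -10 0 0
28 -11 0 0; 28 -11 0 0; 28 -11 0 0; 29 -10 0 0; 28 -11 0 0; 28 -11 0 0; 28 -11 0 0; 29 -10 0 0
28 -11 0 0; 28 -11 -1 0; 0 0 18 0; 0 0 18 0; 0 0 18 0; 0 0 18 0; 0 0 18 0; 0 0 18 0
```

Emit:
{"name": "drive_tool", "arguments": {"series": "0 0 -10 0; 0 0 -18 0; 0 0 -20 0; 0 0 -20 0; 0 0 -20 0; 0 0 -15 0; 20 -8 0 0; 31 -10 0 0"}}

```text
time: 4.5
tcp_pos: [0.554, 0.0857, 0.1902]
ee_rot: [2.132, 2.307, 0.0]
ft_force: [-0.0, 1.3, -3.4]
width: 0.548
finger_force: 30.0
```

Emit:
{"name": "drive_tool", "arguments": {"series": "31 -11 0 0; 31 -11 0 0; 31 -12 0 0; 31 -12 0 0; 31 -12 0 0; 31 -12 0 0; 31 -12 0 0; 25 -10 0 0"}}

```text
time: 5.3
tcp_pos: [0.4412, 0.3221, 0.1896]
ee_rot: [-2.127, -2.312, 0.001]
ft_force: [0.2, -0.2, -3.2]
width: 0.551
finger_force: 30.0
```

Run:
```python
from h import *
plan([(.42,.365,.19,4.7,20),(.42,.365,.082,4.7,20)])
```

```text
now [0.4412 0.3221 0.1896] yaw 4.76 tilt 0.02 w 0.551 t 5.3
3 rows to (0.42, 0.365, 0.19, 4.7)
9 rows to (0.42, 0.365, 0.082, 4.7)
15 -6 0 0; 15 -6 0 0; 14 -6 0 0; 0 0 18 0; 0 0 18 0; 0 0 18 0; 0 0 18 0; 0 0 18 0
0 0 18 0
```

Emit:
{"name": "drive_tool", "arguments": {"series": "22 -9 0 0; 18 -8 0 0; 4 0 0 0; 0 0 22 0; 0 0 25 0; 0 0 25 0; 0 0 20 0; 0 0 12 0"}}

```text
time: 6.1
tcp_pos: [0.4219, 0.3619, 0.0841]
ee_rot: [2.129, 2.309, -0.003]
ft_force: [0.6, 0.4, -3.7]
width: 0.547
finger_force: 30.0
```

Emit:
{"name": "drive_tool", "arguments": {"series": "0 0 3 0; 0 0 2 0; 0 0 2 0; 0 0 0 0"}}

```text
time: 6.5
tcp_pos: [0.4222, 0.3632, 0.079]
ee_rot: [2.128, 2.311, 0.001]
ft_force: [-0.4, 0.1, -3.7]
width: 0.548
finger_force: 30.0
```

Not in contact yet; lowering in 1 mm steps.

Emit:
{"name": "drive_tool", "arguments": {"series": "0 0 1 0; 0 0 1 0; 0 0 0 0"}}

```text
time: 6.8
tcp_pos: [0.4225, 0.3634, 0.0774]
ee_rot: [-2.129, -2.311, -0.002]
ft_force: [-0.2, -1.4, 8.0]
width: 0.547
finger_force: 30.0
```

Emit:
{"name": "drive_tool", "arguments": {"series": "0 0 0 0; 0 0 0 0; 0 0 0 0; 0 0 0 0; 0 0 0 0; 0 0 -30 0; 0 0 -45 0; 0 0 -45 0", "gripper": 1}}

```text
time: 7.6
tcp_pos: [0.4216, 0.3626, 0.1977]
ee_rot: [2.129, 2.31, -0.002]
ft_force: [0.5, 0.9, -0.1]
width: 1.001
finger_force: 0.0
```

Run:
```python
from h import *
plan([(.583,-.0365,.2,4.6,45),(.583,-.0365,.088,4.6,28)])
s=snap('side','side2'); a=s['frame'][80:280,220:440,::-1]; cv2.imwrite('pics/s2c.png',cv2.resize(a,None,fx=3,fy=3,interpolation=cv2.INTER_CUBIC))
```

```text
now [0.4216 0.3626 0.1977] yaw 4.69 tilt 0.08 w 1.001 t 7.6
10 rows to (0.583, -0.0365, 0.2, 4.6)
15 rows to (0.583, -0.0365, 0.088, 4.6)
-41 13 0 0; -41 13 0 0; -41 12 -1 0; -41 13 0 0; -41 13 0 0; -42 13 0 0; -41 13 0 0; -41 13 -1 0
-41 12 0 0; -41 13 0 0; 0 0 22 0; 0 0 23 0; 0 0 22 0; 0 0 23 0; 0 0 22 0
```

View pics/s2c.png

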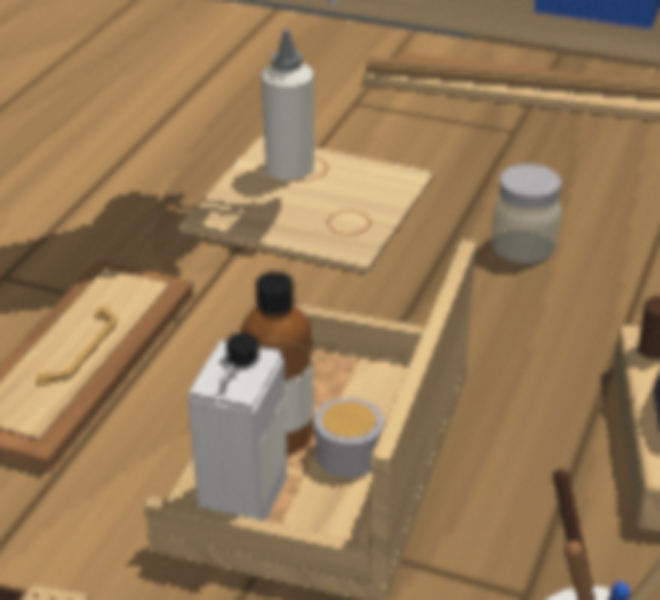

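The glue bottle stands upright on the board, at (290,175) in the crop. Shellac is next.

Emit:
{"name": "drive_tool", "arguments": {"series": "-41 13 0 0; -41 13 0 0; -41 12 0 0; -41 13 0 0; -41 13 0 0; -42 13 0 0; -41 13 0 0; -41 13 0 0"}}

```text
time: 8.45
tcp_pos: [0.552, 0.0419, 0.1966]
ee_rot: [2.128, 2.311, 0.001]
ft_force: [0.8, 0.5, 0.1]
width: 1.001
finger_force: 0.0
```

Run:
```python
from h import *
plan([(.583,-.0365,.2,4.6,45),(.583,-.0365,.088,4.6,28)])
```

```text
now [0.552  0.0419 0.1966] yaw 4.71 tilt 0.02 w 1.001 t 8.4
2 rows to (0.583, -0.0365, 0.2, 4.6)
6 rows to (0.583, -0.0365, 0.088, 4.6)
-40 12 -2 0.001; -41 13 -1 0.001; 0 0 28 0; 0 0 28 0; 0 0 28 0; 0 -1 28 0
```

Emit:
{"name": "drive_tool", "arguments": {"series": "-40 12 -3 0; -39 13 0 0; 0 0 0 0; 0 0 0 0; 0 0 28 0"}}

```text
time: 8.95
tcp_pos: [0.5845, -0.0321, 0.1737]
ee_rot: [2.125, 2.31, 0.006]
ft_force: [1.2, 0.3, -0.7]
width: 0.996
finger_force: 0.0
```

Run:
```python
from h import *
plan([(.583,-.0365,.088,4.6,28)])
```

```text
now [ 0.5845 -0.0321  0.1737] yaw 4.76 tilt 0.27 w 0.996 t 8.9
4 rows to (0.583, -0.0365, 0.088, 4.6)
-1 -1 21 0.001; -1 0 22 0.001; -1 -1 21 0.001; -1 0 22 0.001
```

Emit:
{"name": "drive_tool", "arguments": {"series": "-4 -2 21 0.002; 0 0 21 0; 0 0 21 0; 0 0 20 0; 0 0 0 0; 0 0 0 0"}}

```text
time: 9.55
tcp_pos: [0.5813, -0.0363, 0.0889]
ee_rot: [-2.129, -2.31, 0.0]
ft_force: [-0.6, 0.9, 0.3]
width: 1.003
finger_force: 0.0
```

Run:
```python
from h import *
S=snap('side','side3')
plan([(.583,-.0365,.088,4.6)])
a=S['frame'][140:260,270:390,::-1]; cv2.imwrite('pics/s3c.png',cv2.resize(a,None,fx=5,fy=5,interpolation=cv2.INTER_CUBIC))
```

```text
now [ 0.5816 -0.0366  0.0894] yaw 4.64 tilt 0.05 w 1.0 t 9.6
1 rows to (0.583, -0.0365, 0.088, 4.6)
0 1 1 0.001
```

View pics/s3c.png

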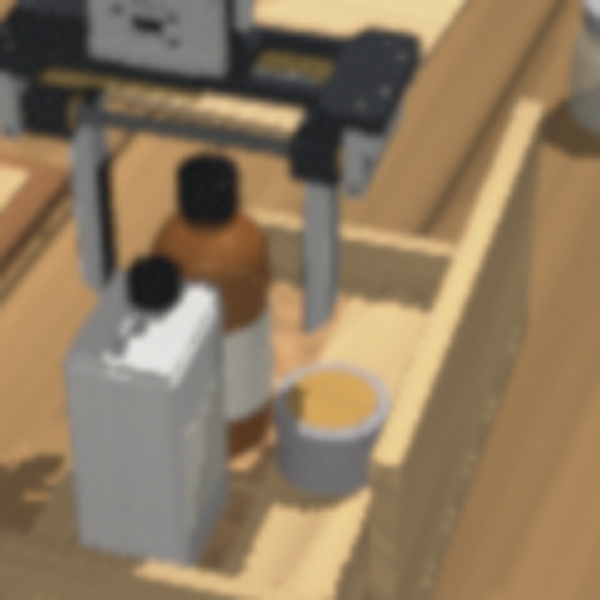

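The shellac bottle sits between the fingers about 2 mm toward +x (gaps about 49 px left, 39 px right). I'll shift and grip.

Emit:
{"name": "drive_tool", "arguments": {"series": "0 2 1 0; 0 0 0 0; 0 0 0 0"}}

```text
time: 9.9
tcp_pos: [0.5835, -0.037, 0.0879]
ee_rot: [2.13, 2.308, 0.001]
ft_force: [-1.3, -0.0, -0.3]
width: 1.0
finger_force: 0.0
```

Emit:
{"name": "drive_tool", "arguments": {"series": "0 0 0 0; 0 0 0 0; 0 0 0 0; 0 0 0 0; 0 0 0 0; 0 0 0 0; 0 0 0 0; 0 0 0 0", "gripper": -1}}

```text
time: 10.7
tcp_pos: [0.5832, -0.0371, 0.0875]
ee_rot: [-2.131, -2.308, 0.0]
ft_force: [-0.8, 0.1, 0.9]
width: 0.568
finger_force: 30.0
```

Emit:
{"name": "drive_tool", "arguments": {"series": "0 0 -10 0; 0 0 -18 0; 0 0 -20 0; 0 0 -20 0; 0 0 -20 0; 0 0 -15 0; 20 -8 0 0; 31 -14 0 0"}}

```text
time: 11.5
tcp_pos: [0.5574, 0.0109, 0.1911]
ee_rot: [2.133, 2.304, 0.0]
ft_force: [-0.6, 0.2, -4.8]
width: 0.565
finger_force: 30.0
```

Run:
```python
from h import *
plan([(.42,.263,.19,4.7,32),(.42,.263,.082,4.7,22)])
```

```text
now [0.5574 0.0109 0.1911] yaw 4.41 tilt 0.07 w 0.565 t 11.5
9 rows to (0.42, 0.263, 0.19, 4.7)
14 rows to (0.42, 0.263, 0.082, 4.7)
29 -13 0 -0.001; 29 -13 0 -0.001; 29 -13 0 -0.001; 30 -13 0 -0.001; 29 -13 0 -0.001; 29 -13 1 -0.001; 29 -13 0 -0.001; 29 -13 0 -0.001
29 -13 0 -0.001; 0 0 22 0.001; 0 0 21 0.001; 0 0 22 0.001; 0 0 21 0.001; 1 0 22 0.001
```

Emit:
{"name": "drive_tool", "arguments": {"series": "30 -13 0 0; 30 -13 0 0; 30 -13 0 0; 30 -13 0 0; 30 -13 0 0; 29 -13 0 0; 29 -13 0 0; 29 -13 0 0"}}

```text
time: 12.3
tcp_pos: [0.4338, 0.2408, 0.1908]
ee_rot: [2.131, 2.308, -0.0]
ft_force: [0.7, 0.1, -5.2]
width: 0.564
finger_force: 30.0
```

Emit:
{"name": "drive_tool", "arguments": {"series": "22 -10 0 0; 0 0 0 0; 0 0 15 0; 0 0 24 0; 0 0 24 0; 0 0 24 0; 0 0 15 0; 0 0 4 0"}}

```text
time: 13.1
tcp_pos: [0.4225, 0.26, 0.0833]
ee_rot: [2.132, 2.308, -0.004]
ft_force: [-0.3, -1.0, -4.8]
width: 0.566
finger_force: 30.0
```

Emit:
{"name": "drive_tool", "arguments": {"series": "0 0 0 0; 0 0 1 0"}}

```text
time: 13.3
tcp_pos: [0.4235, 0.2612, 0.0844]
ee_rot: [2.131, 2.308, 0.002]
ft_force: [0.3, 0.6, -4.2]
width: 0.566
finger_force: 30.0
```

Emit:
{"name": "drive_tool", "arguments": {"series": "0 0 2 0; 0 0 2 0; 0 0 1 0; 0 0 1 0; 0 0 0 0; 0 0 0 0"}}

```text
time: 13.9
tcp_pos: [0.423, 0.2613, 0.0784]
ee_rot: [-2.131, -2.308, -0.001]
ft_force: [-6.0, -2.8, 16.9]
width: 0.569
finger_force: 30.0
```

Emit:
{"name": "drive_tool", "arguments": {"series": "0 0 0 0; 0 0 0 0; 0 0 0 0; 0 0 0 0; 0 0 0 0; 0 0 -30 0; 0 0 -45 0; 0 0 -45 0", "gripper": 1}}

```text
time: 14.7
tcp_pos: [0.4226, 0.2606, 0.1987]
ee_rot: [2.131, 2.308, -0.002]
ft_force: [1.0, 0.5, 0.3]
width: 1.001
finger_force: 0.0
```

Run:
```python
from h import *
plan([(.5875,-.1135,.2,4.3,45),(.5875,-.1135,.092,4.3,28)])
```

```text
now [0.4226 0.2606 0.1987] yaw 4.57 tilt 0.08 w 1.001 t 14.7
10 rows to (0.5875, -0.1135, 0.2, 4.3)
14 rows to (0.5875, -0.1135, 0.092, 4.3)
-39 13 0 0; -38 14 0 0; -39 13 0 0; -38 14 0 0; -39 13 0 0; -39 14 -1 0; -38 13 0 0; -39 14 0 0
-38 13 0 0; -39 14 0 0; 0 0 27 0.001; 0 0 27 0.001; 0 0 27 0.001; 0 0 27 0.001
```

Emit:
{"name": "drive_tool", "arguments": {"series": "-39 13 0 0; -38 14 0 0; -39 13 0 0; -38 14 0 0; -39 13 0 0; -39 14 0 0; -38 13 0 0; -39 14 0 0"}}

```text
time: 15.5
tcp_pos: [0.5557, -0.0398, 0.1975]
ee_rot: [2.13, 2.309, 0.0]
ft_force: [1.0, 0.6, -0.3]
width: 1.006
finger_force: 0.0
```

Emit:
{"name": "drive_tool", "arguments": {"series": "-38 13 0 0; -39 14 0 0; 0 0 0 0; 0 0 27 0.004; 0 0 27 0; 0 0 27 0; 0 0 0 0; 0 0 0 0"}}

```text
time: 16.3
tcp_pos: [0.5884, -0.1129, 0.117]
ee_rot: [-2.135, -2.304, 0.001]
ft_force: [0.3, -0.9, 0.4]
width: 0.996
finger_force: 0.0
```

Run:
```python
from h import *
S=snap('side','side4')
plan([(.5875,-.1135,.092,4.3)])
a=S['frame'][140:260,260:380,::-1]; cv2.imwrite('pics/s4c.png',cv2.resize(a,None,fx=5,fy=5,interpolation=cv2.INTER_CUBIC))
```

```text
now [ 0.5889 -0.113   0.1177] yaw 4.36 tilt 0.06 w 0.999 t 16.4
1 rows to (0.5875, -0.1135, 0.092, 4.3)
0 -1 26 0.001
```

View pics/s4c.png

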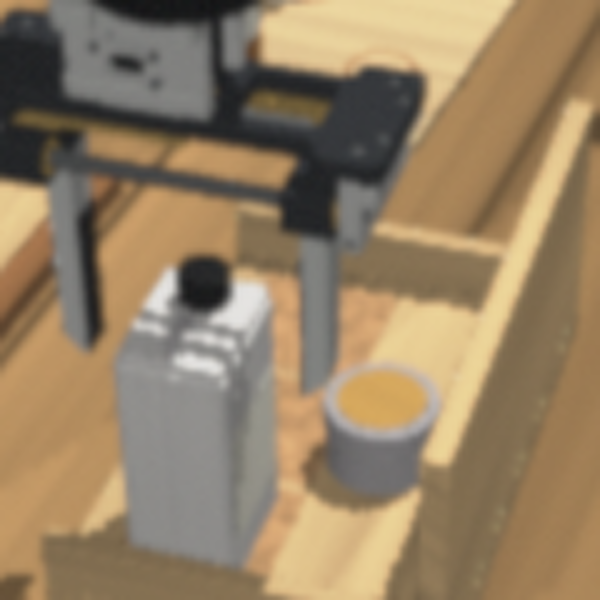

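Spirit tin: its top edge midpoints are at about (145,315) and (254,337) between finger faces at about 94 and 305, so it is centred. I'll descend and grip.

Emit:
{"name": "drive_tool", "arguments": {"series": "0 -1 14 0; 0 0 12 0; 0 0 0 0; 0 0 0 0"}}

```text
time: 16.75
tcp_pos: [0.5872, -0.1131, 0.0903]
ee_rot: [-2.135, -2.304, 0.001]
ft_force: [0.1, 0.9, -0.1]
width: 0.998
finger_force: 0.0
```

Emit:
{"name": "drive_tool", "arguments": {"series": "0 0 0 0; 0 0 0 0; 0 0 0 0; 0 0 0 0; 0 0 0 0; 0 0 0 0; 0 0 0 0; 0 0 0 0", "gripper": -1}}

```text
time: 17.55
tcp_pos: [0.5873, -0.113, 0.0905]
ee_rot: [2.135, 2.304, -0.0]
ft_force: [-0.2, -0.8, 0.5]
width: 0.529
finger_force: 30.0
```

Run:
```python
from h import *
print(r.read_state()['tcp_pos'],r.read_state()['ft_force'])
plan([(.5875,-.1135,.195,4.3,20),(.505,.314,.195,4.3,32),(.505,.314,.09,4.3,22)])
```

```text
[ 0.58731308 -0.11302757  0.09049166] [-0.19598248 -0.79305058  0.46207694]
now [ 0.5873 -0.113   0.0905] yaw 4.35 tilt 0.0 w 0.529 t 17.6
6 rows to (0.5875, -0.1135, 0.195, 4.3)
20 rows to (0.505, 0.314, 0.195, 4.3)
25 rows to (0.505, 0.314, 0.09, 4.3)
0 0 -17 0; 0 0 -18 0; 0 0 -17 0; 0 0 -18 0; 0 0 -17 0; 0 0 -18 0; 31 -4 0 0; 31 -3 0 0
31 -4 0 0; 30 -3 0 0; 31 -4 0 0; 31 -3 0 0; 31 -4 0 0; 31 -3 0 0; 31 -4 0 0; 31 -3 0 0
30 -4 0 0; 31 -4 0 0; 31 -3 0 0; 31 -4 0 0; 0 0 21 0; 0 0 21 0; 0 0 21 0; 0 0 21 0
0 0 21 0
```

Emit:
{"name": "drive_tool", "arguments": {"series": "0 0 -10 0; 0 0 -18 0; 0 0 -21 0; 0 0 -21 0; 0 0 -20 0; 0 0 -15 0; 20 -2 0 0; 31 -3 0 0"}}

```text
time: 18.35
tcp_pos: [0.5783, -0.0637, 0.1962]
ee_rot: [2.138, 2.3, -0.0]
ft_force: [1.0, 1.1, -5.5]
width: 0.532
finger_force: 30.0
```

Emit:
{"name": "drive_tool", "arguments": {"series": "31 -4 0 0; 31 -3 0 0; 31 -4 0 0; 31 -3 0 0; 31 -4 0 0; 31 -3 0 0; 31 -4 0 0; 31 -3 0 0"}}

```text
time: 19.15
tcp_pos: [0.5311, 0.1837, 0.1957]
ee_rot: [-2.135, -2.304, 0.0]
ft_force: [0.8, 0.0, -4.2]
width: 0.525
finger_force: 30.0
```

Emit:
{"name": "drive_tool", "arguments": {"series": "31 -4 0 0; 31 -3 0 0; 31 -4 0 0; 20 -4 0 0; 10 -2 0 0; 0 0 0 0"}}

```text
time: 19.75
tcp_pos: [0.5049, 0.3048, 0.1954]
ee_rot: [-2.133, -2.306, 0.001]
ft_force: [0.2, -0.9, -5.1]
width: 0.529
finger_force: 30.0
```

Run:
```python
from h import *
plan([(.505,.314,.195,4.3,32),(.505,.314,.084,4.3,22)])
```

```text
now [0.5049 0.3048 0.1954] yaw 4.45 tilt 0.03 w 0.529 t 19.8
1 rows to (0.505, 0.314, 0.195, 4.3)
7 rows to (0.505, 0.314, 0.084, 4.3)
9 1 0 0.003; 0 0 19 0; 0 0 18 0; 0 0 19 0; 0 0 18 0; 0 0 19 0; 0 0 18 0
```

Emit:
{"name": "drive_tool", "arguments": {"series": "8 0 0 0; 0 0 12 0; 0 0 22 0; 0 0 24 0; 0 0 24 0; 0 0 20 0; 0 0 7 0; 0 0 0 0"}}

```text
time: 20.55
tcp_pos: [0.5046, 0.311, 0.0855]
ee_rot: [2.136, 2.303, -0.003]
ft_force: [0.3, 0.8, -4.3]
width: 0.533
finger_force: 30.0
```

Emit:
{"name": "drive_tool", "arguments": {"series": "0 0 1 0; 0 0 1 0; 0 0 1 0; 0 0 1 0; 0 0 0 0"}}

```text
time: 21.05
tcp_pos: [0.5048, 0.312, 0.0826]
ee_rot: [2.135, 2.304, 0.0]
ft_force: [-0.3, -0.3, -4.4]
width: 0.53
finger_force: 30.0
```

Emit:
{"name": "drive_tool", "arguments": {"series": "0 0 1 0; 0 0 1 0; 0 0 0 0"}}

```text
time: 21.35
tcp_pos: [0.505, 0.3121, 0.0815]
ee_rot: [-2.135, -2.304, -0.001]
ft_force: [-6.6, -2.7, 13.9]
width: 0.529
finger_force: 30.0
```

Emit:
{"name": "drive_tool", "arguments": {"series": "0 0 0 0; 0 0 0 0; 0 0 0 0; 0 0 0 0; 0 0 0 0; 0 0 -30 0; 0 0 -45 0; 0 0 -45 0", "gripper": 1}}

```text
time: 22.15
tcp_pos: [0.5045, 0.3116, 0.2016]
ee_rot: [2.136, 2.304, -0.002]
ft_force: [0.3, -0.3, -0.4]
width: 0.998
finger_force: 0.0
```

Run:
```python
from h import *
s=snap('side','side5');t=snap('top','top5')
print(r.read_state()['joints'].round(2))
a=s['frame'][80:280,220:420,::-1];b=t['frame'][110:310,160:420,::-1]
cv2.imwrite('pics/c5.png',cv2.resize(np.hstack([a[:,:],b]),None,fx=1.73,fy=1.73,interpolation=cv2.INTER_CUBIC))
plan([(.6435,-.038,.2,-85.4,40)])
for n,s2 in(('top',t),('side',s)):
    P=cloud(s2).reshape(-1,3);P=P[~np.isnan(P[:,0])]
    q=P[(abs(P[:,0]-.643)<.034)&(abs(P[:,1]+.038)<.034)&(P[:,2]>.047)&(P[:,2]<.06)]
    print(n,len(q),np.median(q[:,2]),cv2.minEnclosingCircle(q[:,:2].astype(np.float32)),q.mean(0))
```

```text
[-0.96  0.39  0.46  1.71 -0.19  1.08 -0.37]
now [0.5071 0.3131 0.2062] yaw 4.34 tilt 0.46 w 1.0 t 22.2
12 rows to (0.6435, -0.038, 0.2, -85.4)
-30 9 0 0.131; -29 13 1 0.131; -26 17 0 0.131; -25 20 1 0.131; -21 22 0 0.131; -18 26 1 0.131; -15 28 0 0.131; -11 29 1 0.131
-7 31 0 0.131; -3 31 0 0.131; 1 31 1 0.131; 5 31 0 0.131
top 302 0.053724294050943144 ((0.6402837634086609, -0.036387354135513306), 0.027040734887123108) [ 0.63959869 -0.03666831  0.05370701]
side 316 0.05309156765062495 ((0.6441395282745361, -0.04212145134806633), 0.028378168120980263) [ 0.64578038 -0.04343855  0.05283591]
```

View pics/c5.png

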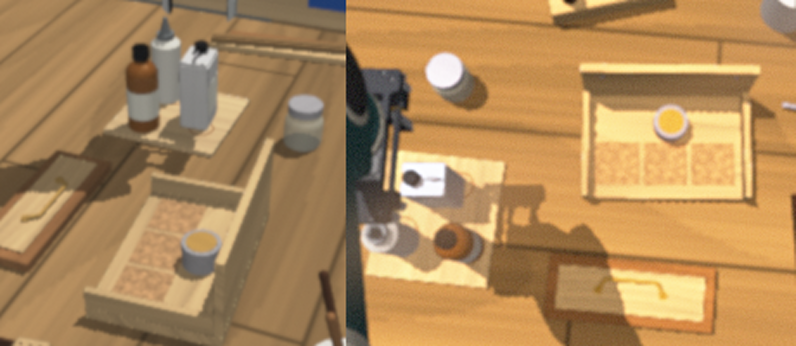

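All three containers stand upright on the board: spirit (198,90), glue (165,65), shellac (143,90) in the side half. The wax tin is now free.

Emit:
{"name": "drive_tool", "arguments": {"series": "-30 9 0 0.131; -29 13 0 0.131; -26 17 0 0.131; -25 20 0 0.131; -21 22 0 0.131; -18 26 0 0.131; -15 28 0 0.131; -11 29 0 0.131"}}

```text
time: 23.05
tcp_pos: [0.5961, 0.0768, 0.2003]
ee_rot: [3.004, 0.919, -0.0]
ft_force: [0.3, -0.2, 0.0]
width: 1.004
finger_force: 0.0
```

Emit:
{"name": "drive_tool", "arguments": {"series": "-7 31 0 0.131; -3 31 0 0.131; 1 31 0 0.131; 5 31 0 0.131; 0 0 0 0"}}

```text
time: 23.55
tcp_pos: [0.6415, -0.0434, 0.2002]
ee_rot: [3.137, 0.102, -0.0]
ft_force: [-0.0, -0.0, 0.5]
width: 1.002
finger_force: 0.0
```

Run:
```python
from h import *
plan([(.642,-.039,.2,-85.4,20),(.642,-.039,.065,-85.4,34)]); print(r.read_state()['joints'].round(2))
```

```text
now [ 0.6415 -0.0434  0.2002] yaw -86.27 tilt 0.14 w 1.002 t 23.6
1 rows to (0.642, -0.039, 0.2, -85.4)
5 rows to (0.642, -0.039, 0.065, -85.4)
1 -4 0 -0.015; 0 0 34 0; 0 0 34 0; 0 -1 33 0; 0 0 34 0
[-0.56  0.59  0.85  1.59 -0.46  1.18 -1.12]
```

Emit:
{"name": "drive_tool", "arguments": {"series": "1 -4 0 -0.015; 0 0 34 0; 0 0 34 0; 0 0 34 0; 0 0 32 0; 0 0 0 0; 0 0 0 0"}}

```text
time: 24.25
tcp_pos: [0.6421, -0.0338, 0.0672]
ee_rot: [-3.138, -0.144, 0.0]
ft_force: [0.5, 0.3, 1.1]
width: 0.999
finger_force: 0.0
```

Run:
```python
from h import *
s=snap('side','side6')
a=s['frame'][140:270,270:400,::-1]
cv2.imwrite('pics/s6c.png',cv2.resize(a,None,fx=4.6,fy=4.6,interpolation=cv2.INTER_CUBIC))
plan([(.642,-.039,.033,-85.4,20)])
```

```text
now [ 0.6427 -0.0342  0.0681] yaw -84.76 tilt 0.09 w 1.0 t 24.3
2 rows to (0.642, -0.039, 0.033, -85.4)
-1 2 18 0.006; 0 3 17 0.006
```

View pics/s6c.png

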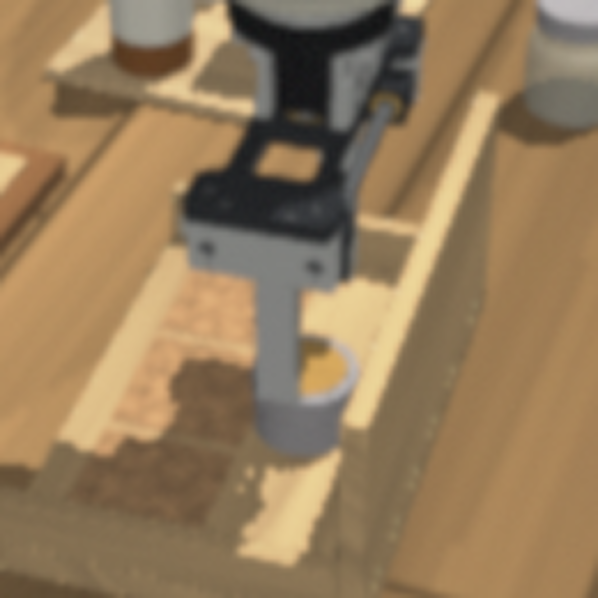

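Side crop: the near finger (278,400) lines up with the wax tin (305,400), and the gripper body has clear space to the back panel. I'll descend and grip.

Emit:
{"name": "drive_tool", "arguments": {"series": "0 3 18 0.01; 0 2 17 0; 0 0 0 0; 0 0 0 0"}}

```text
time: 24.7
tcp_pos: [0.6422, -0.0399, 0.0313]
ee_rot: [3.139, 0.125, -0.001]
ft_force: [0.4, 0.6, 0.3]
width: 0.999
finger_force: 0.0
```

Emit:
{"name": "drive_tool", "arguments": {"series": "0 0 0 0; 0 0 0 0; 0 0 0 0; 0 0 0 0; 0 0 0 0; 0 0 0 0; 0 0 0 0; 0 0 0 0", "gripper": -1, "force": 25}}

```text
time: 25.5
tcp_pos: [0.6424, -0.0397, 0.0315]
ee_rot: [3.139, 0.125, 0.0]
ft_force: [-0.3, 0.4, 1.8]
width: 0.569
finger_force: 25.0
```

Emit:
{"name": "drive_tool", "arguments": {"series": "0 0 -8 0; 0 0 -15 0; 0 0 -20 0; 0 0 -25 0; 0 0 -25 0; 0 0 -20 0; 0 0 -10 0; 0 0 0 0"}}

```text
time: 26.3
tcp_pos: [0.6429, -0.0397, 0.1561]
ee_rot: [-3.139, -0.125, -0.003]
ft_force: [-0.6, 0.4, -0.9]
width: 0.57
finger_force: 25.0
```

Run:
```python
from h import *
plan([(.446,-.3035,.155,-83.6,32),(.446,-.3035,.03,-83.6,22)])
```

```text
now [ 0.6429 -0.0397  0.1561] yaw -85.42 tilt 0.13 w 0.57 t 26.3
11 rows to (0.446, -0.3035, 0.155, -83.6)
17 rows to (0.446, -0.3035, 0.03, -83.6)
-20 22 0 -0.003; -20 23 0 -0.003; -19 22 0 -0.003; -20 23 0 -0.003; -20 22 0 -0.003; -21 22 0 -0.003; -20 22 0 -0.003; -20 22 0 -0.003
-20 22 1 -0.003; -21 22 0 -0.003; -20 22 0 -0.003; 0 0 21 0; 0 0 21 0; 0 0 20 0; 0 0 21 0; 0 0 21 0
0 0 21 0
```

Emit:
{"name": "drive_tool", "arguments": {"series": "-12 14 0 -0.003; -20 22 0 -0.003; -21 23 0 -0.003; -21 23 0 -0.003; -21 23 0 -0.003; -21 23 0 -0.003; -21 23 0 -0.003; -20 22 0 -0.003"}}

```text
time: 27.1
tcp_pos: [0.4995, -0.2275, 0.1536]
ee_rot: [-3.137, -0.162, 0.002]
ft_force: [-0.3, -1.2, -0.6]
width: 0.568
finger_force: 25.0
```

Emit:
{"name": "drive_tool", "arguments": {"series": "-20 22 0 -0.003; -20 22 0 -0.003; -15 17 0 -0.003; -8 9 0 0; 0 0 0 0; 0 0 0 0"}}

```text
time: 27.7
tcp_pos: [0.4468, -0.3018, 0.1541]
ee_rot: [-3.136, -0.178, 0.001]
ft_force: [1.1, 0.3, -0.5]
width: 0.571
finger_force: 25.0
```

Run:
```python
from h import *
plan([(.446,-.3035,.155,-83.6,20),(.446,-.3035,.03,-83.6,22)])
```

```text
now [ 0.4468 -0.3018  0.1541] yaw -83.52 tilt 0.04 w 0.571 t 27.7
1 rows to (0.446, -0.3035, 0.155, -83.6)
7 rows to (0.446, -0.3035, 0.03, -83.6)
-1 2 -1 0.001; 0 0 21 0; 0 0 21 0; 0 0 21 0; 0 0 20 0; 0 0 21 0; 0 0 21 0
```

Emit:
{"name": "drive_tool", "arguments": {"series": "-1 2 10 0; 0 0 24 0; 0 0 26 0; 0 0 26 0; 0 0 20 0; 0 0 10 0; 0 0 0 0; 0 0 0 0"}}

```text
time: 28.5
tcp_pos: [0.4461, -0.3048, 0.0389]
ee_rot: [3.136, 0.178, 0.0]
ft_force: [0.1, 0.8, -0.4]
width: 0.566
finger_force: 25.0
```

Run:
```python
from h import *
s=snap('side','side7');t=snap('top','top7')
plan([(.446,-.3035,.0185,-83.6,20)])
a=s['frame'][240:360,150:290,::-1]; cv2.imwrite('pics/s7c.png',cv2.resize(a,None,fx=5,fy=5,interpolation=cv2.INTER_CUBIC))
```

```text
now [ 0.4464 -0.3049  0.0393] yaw -83.52 tilt 0.08 w 0.567 t 28.6
2 rows to (0.446, -0.3035, 0.0185, -83.6)
0 -1 10 0.001; 0 0 11 0.001
```

View pics/s7c.png

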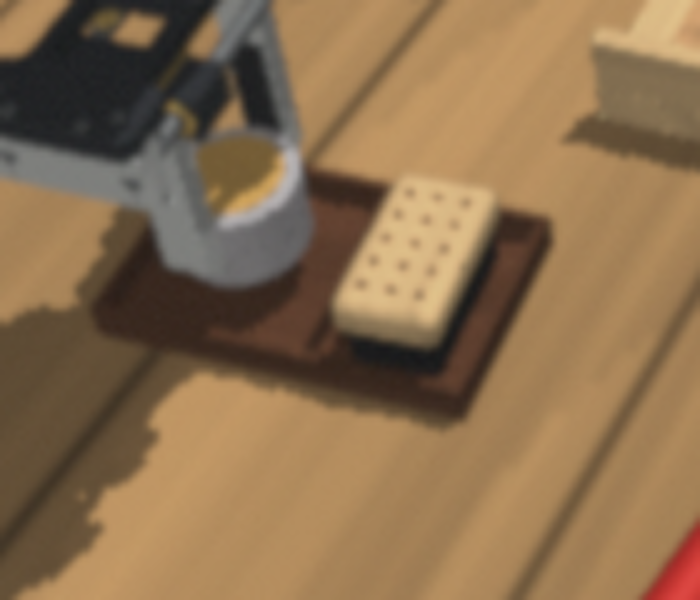

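Crop: the tin hangs over the bay. Its base centre should land at about (235,277), against the bay floor centre at about (239,276), so it is centred. Lowering.

Emit:
{"name": "drive_tool", "arguments": {"series": "0 -1 8 0; 0 0 6 0; 0 0 3 0; 0 0 1 0; 0 0 0 0; 0 0 0 0"}}

```text
time: 29.2
tcp_pos: [0.4457, -0.3038, 0.0206]
ee_rot: [3.136, 0.177, 0.0]
ft_force: [-0.2, -1.0, -1.7]
width: 0.57
finger_force: 25.0
```

Emit:
{"name": "drive_tool", "arguments": {"series": "0 0 1 0; 0 0 1 0; 0 0 0 0; 0 0 0 0"}}

```text
time: 29.6
tcp_pos: [0.4458, -0.3037, 0.0185]
ee_rot: [3.136, 0.177, 0.0]
ft_force: [0.5, 0.2, 0.3]
width: 0.566
finger_force: 25.0
```

Emit:
{"name": "drive_tool", "arguments": {"series": "0 0 0.6 0; 0 0 0 0; 0 0 0 0"}}

```text
time: 29.9
tcp_pos: [0.4458, -0.3037, 0.0184]
ee_rot: [-3.136, -0.177, -0.001]
ft_force: [-4.1, 2.8, 15.3]
width: 0.567
finger_force: 25.0
```

Emit:
{"name": "drive_tool", "arguments": {"series": "0 0 0 0; 0 0 0 0; 0 0 0 0; 0 0 0 0", "gripper": 0.22}}

```text
time: 30.3
tcp_pos: [0.4457, -0.3037, 0.0178]
ee_rot: [3.136, 0.177, -0.0]
ft_force: [0.8, -0.4, 0.2]
width: 0.608
finger_force: 0.0
```

Emit:
{"name": "drive_tool", "arguments": {"series": "0 0 -10 0; 0 0 -20 0; 0 0 -40 0; 0 0 -45 0; 0 0 -45 0; 0 0 -45 0; 0 0 0 0; 0 0 0 0"}}

```text
time: 31.1
tcp_pos: [0.446, -0.3036, 0.224]
ee_rot: [3.136, 0.177, 0.003]
ft_force: [-0.4, 0.2, -1.0]
width: 0.609
finger_force: 0.0
```

Run:
```python
from h import *
s=snap('side','side8');t=snap('top','top8')
plan([(.505,.312,.225,4.4,45)])
a=s['frame'][235:345,150:290,::-1];b=s['frame'][90:200,260:400,::-1]; cv2.imwrite('pics/c8.png',cv2.resize(np.hstack([a,b]),None,fx=2.8,fy=2.8,interpolation=cv2.INTER_CUBIC))
```

```text
now [ 0.4453 -0.3033  0.2224] yaw -83.53 tilt 0.05 w 0.613 t 31.2
14 rows to (0.505, 0.312, 0.225, 4.4)
9 -43 0 -0.11; 14 -42 0 -0.11; 18 -40 0 -0.11; 23 -38 -1 -0.11; 27 -35 0 -0.11; 30 -32 0 -0.11; 34 -29 0 -0.11; 37 -24 0 -0.11
39 -21 0 -0.11; 41 -16 -1 -0.11; 43 -11 0 -0.11; 43 -7 0 -0.11; 44 -2 0 -0.11; 44 3 0 -0.11
```

View pics/c8.png

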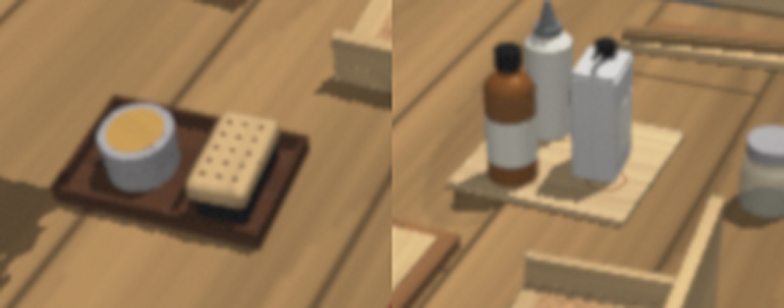

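The wax tin lies flat in the empty bay at (138,145), and the containers are upright on the board. Next, the spirit tin goes back.

Emit:
{"name": "drive_tool", "arguments": {"series": "9 -43 0 -0.11; 14 -42 0 -0.11; 18 -40 0 -0.11; 23 -38 0 -0.11; 27 -35 0 -0.11; 30 -32 0 -0.11; 34 -29 0 -0.11; 37 -24 0 -0.11", "gripper": 1, "force": 30}}

```text
time: 32.0
tcp_pos: [0.4794, 0.0497, 0.2221]
ee_rot: [-2.759, -1.502, 0.002]
ft_force: [0.8, -0.4, 0.4]
width: 1.001
finger_force: 0.0
```

Emit:
{"name": "drive_tool", "arguments": {"series": "39 -21 0 -0.11; 41 -16 0 -0.11; 43 -11 0 -0.11; 43 -7 0 -0.11; 44 -2 0 -0.11; 44 3 0 -0.11; 0 0 0 0; 0 0 0 0"}}

```text
time: 32.8
tcp_pos: [0.5045, 0.3112, 0.2213]
ee_rot: [2.128, 2.311, -0.005]
ft_force: [0.3, -1.2, -0.3]
width: 1.0
finger_force: 0.0
```

Run:
```python
from h import *
plan([(.505,.3121,.18,4.4,45),(.505,.3121,.0825,4.4,30)])
```

```text
now [0.5045 0.3112 0.2213] yaw 4.72 tilt 0.16 w 1.0 t 32.8
1 rows to (0.505, 0.3121, 0.18, 4.4)
5 rows to (0.505, 0.3121, 0.0825, 4.4)
1 1 41 0.006; 0 0 24 0; 0 0 25 0; 0 0 24 0; 0 0 25 0
```

Emit:
{"name": "drive_tool", "arguments": {"series": "1 1 35 0.006; 0 0 30 0; 0 0 30 0; 0 0 25 0; 0 0 18 0; 0 0 0 0; 0 0 0 0"}}

```text
time: 33.5
tcp_pos: [0.5062, 0.3112, 0.0852]
ee_rot: [2.137, 2.302, -0.001]
ft_force: [-0.0, -0.1, 0.9]
width: 0.998
finger_force: 0.0
```

Run:
```python
from h import *
plan([(.505,.3121,.0815,4.4,10)])
```

```text
now [0.5062 0.3112 0.0852] yaw 4.25 tilt 0.05 w 0.998 t 33.5
1 rows to (0.505, 0.3121, 0.0815, 4.4)
1 -1.1 3.7 -0.003
```

Emit:
{"name": "drive_tool", "arguments": {"series": "1 -1 3.5 -0.003; 0 0 0 0; 0 0 0 0"}}

```text
time: 33.8
tcp_pos: [0.505, 0.3133, 0.0819]
ee_rot: [2.132, 2.307, 0.001]
ft_force: [0.2, 0.3, 0.2]
width: 0.999
finger_force: 0.0
```

Emit:
{"name": "drive_tool", "arguments": {"series": "0 0 0 0; 0 0 0 0; 0 0 0 0; 0 0 0 0; 0 0 0 0; 0 0 0 0; 0 0 0 0; 0 0 0 0", "gripper": -1}}

```text
time: 34.6
tcp_pos: [0.5048, 0.3132, 0.0813]
ee_rot: [2.132, 2.307, -0.0]
ft_force: [0.1, -0.4, 0.7]
width: 0.531
finger_force: 30.0
```

Emit:
{"name": "drive_tool", "arguments": {"series": "0 0 -10 0; 0 0 -18 0; 0 0 -21 0; 0 0 -21 0; 0 0 -20 0; 0 0 -15 0; 0 0 -8 0; 0 0 0 0"}}

```text
time: 35.4
tcp_pos: [0.5051, 0.3134, 0.1952]
ee_rot: [2.132, 2.307, 0.002]
ft_force: [1.1, -0.8, -5.8]
width: 0.534
finger_force: 30.0
```

Run:
```python
from h import *
plan([(.5873,-.113,.195,4.35,34),(.5873,-.113,.096,4.35,22)])
```

```text
now [0.5051 0.3134 0.1952] yaw 4.53 tilt 0.07 w 0.534 t 35.4
13 rows to (0.5873, -0.113, 0.195, 4.35)
18 rows to (0.5873, -0.113, 0.096, 4.35)
-33 4 0 0; -33 3 0 0; -34 4 0 0; -33 4 0 0; -33 4 0 0; -33 3 0 0; -33 4 0 0; -34 4 0 0
-33 3 0 0; -33 4 0 0; -33 4 0 0; -33 4 0 0; -34 3 0 0; 0 0 20 0.001; 0 0 20 0.001; 0 0 19 0.001
0 0 20 0.001; 0 0 20 0.001
```

Emit:
{"name": "drive_tool", "arguments": {"series": "-20 3 0 0; -32 3 0 0; -34 4 0 0; -34 4 0 0; -34 4 0 0; -34 4 0 0; -34 4 0 0; -34 4 0 0"}}

```text
time: 36.2
tcp_pos: [0.5545, 0.0589, 0.1934]
ee_rot: [-2.131, -2.307, 0.002]
ft_force: [0.6, -0.1, -4.1]
width: 0.528
finger_force: 30.0
```

Emit:
{"name": "drive_tool", "arguments": {"series": "-34 4 0 0; -34 4 0 0; -34 4 0 0; -34 4 0 0; -28 3 0 0; -15 2 0 0; 0 0 0 0; 0 0 0 0"}}

```text
time: 37.0
tcp_pos: [0.5898, -0.1156, 0.1937]
ee_rot: [-2.131, -2.307, 0.001]
ft_force: [-0.6, 0.7, -4.3]
width: 0.529
finger_force: 30.0
```

Run:
```python
from h import *
plan([(.5873,-.1118,.195,4.35,34),(.5873,-.1118,.096,4.35,22)])
```

```text
now [ 0.5898 -0.1156  0.1937] yaw 4.55 tilt 0.07 w 0.529 t 37.0
1 rows to (0.5873, -0.1118, 0.195, 4.35)
6 rows to (0.5873, -0.1118, 0.096, 4.35)
4 -2 -1 0.003; 0 0 20 0; 0 0 19 0; 0 0 20 0; 0 0 20 0; 0 0 20 0
```

Emit:
{"name": "drive_tool", "arguments": {"series": "4 -2 0 0.003; 0 0 14 0; 0 0 24 0; 0 0 24 0; 0 0 22 0; 0 0 10 0; 0 0 3 0; 0 0 0 0"}}

```text
time: 37.8
tcp_pos: [0.5878, -0.1124, 0.0975]
ee_rot: [2.135, 2.305, -0.0]
ft_force: [-0.2, -0.7, -4.9]
width: 0.528
finger_force: 30.0
```

Run:
```python
from h import *
plan([(.5873,-.1118,.0925,4.35,10)])
```

```text
now [ 0.5878 -0.1124  0.0975] yaw 4.37 tilt 0.01 w 0.528 t 37.8
1 rows to (0.5873, -0.1118, 0.0925, 4.35)
0.6 -0.4 5 0
```

Emit:
{"name": "drive_tool", "arguments": {"series": "0.6 -0.4 3 0; 0 0 2 0; 0 0 1 0; 0 0 0.7 0; 0 0 0 0; 0 0 0 0"}}

```text
time: 38.4
tcp_pos: [0.5873, -0.1121, 0.0908]
ee_rot: [2.135, 2.304, 0.0]
ft_force: [0.0, 0.4, -4.4]
width: 0.53
finger_force: 30.0
```

Emit:
{"name": "drive_tool", "arguments": {"series": "0 0 0.8 0; 0 0 0 0; 0 0 0 0"}}

```text
time: 38.7
tcp_pos: [0.5874, -0.1121, 0.0903]
ee_rot: [2.135, 2.304, 0.0]
ft_force: [-3.4, 0.6, 6.3]
width: 0.531
finger_force: 30.0
```

Contact; release, rise and go to the shellac.

Emit:
{"name": "drive_tool", "arguments": {"series": "0 0 0 0; 0 0 0 0; 0 0 0 0; 0 0 0 0; 0 0 0 0; 0 0 -30 0; 0 0 -45 0; 0 0 -40 0", "gripper": 1}}

```text
time: 39.5
tcp_pos: [0.587, -0.1122, 0.2065]
ee_rot: [2.136, 2.304, -0.001]
ft_force: [0.3, 0.2, 0.2]
width: 0.999
finger_force: 0.0
```

Run:
```python
from h import *
plan([(.4232,.2613,.2,4.6,45),(.4232,.2613,.08,4.6,30)])
```

```text
now [ 0.587  -0.1122  0.2065] yaw 4.33 tilt 0.02 w 0.999 t 39.5
10 rows to (0.4232, 0.2613, 0.2, 4.6)
15 rows to (0.4232, 0.2613, 0.08, 4.6)
38 -14 1 0; 39 -13 0 0; 38 -14 1 0; 39 -13 1 0; 38 -14 0 0; 39 -13 1 0; 38 -14 1 0; 39 -13 0 0
38 -14 1 0; 39 -13 0 0; 0 0 24 -0.001; 0 0 24 -0.001; 0 0 24 -0.001; 0 0 24 -0.001; 0 0 24 -0.001
```

Emit:
{"name": "drive_tool", "arguments": {"series": "38 -14 0 0; 39 -13 0 0; 38 -14 0 0; 39 -13 0 0; 38 -14 0 0; 39 -13 0 0; 38 -14 0 0; 39 -13 0 0"}}

```text
time: 40.3
tcp_pos: [0.4553, 0.1882, 0.2051]
ee_rot: [2.136, 2.304, 0.001]
ft_force: [1.5, 0.6, -0.0]
width: 0.998
finger_force: 0.0
```

Emit:
{"name": "drive_tool", "arguments": {"series": "38 -14 0 0; 38 -13 0 -0.004; 0 0 0 0; 0 0 30 0; 0 0 0 0; 0 0 0 0"}}

```text
time: 40.9
tcp_pos: [0.4236, 0.2599, 0.1752]
ee_rot: [2.132, 2.307, -0.002]
ft_force: [0.6, 0.1, 1.4]
width: 1.002
finger_force: 0.0
```

Run:
```python
from h import *
plan([(.4232,.2613,.08,4.6,30)])
```

```text
now [0.4236 0.2599 0.1752] yaw 4.53 tilt 0.06 w 1.002 t 40.9
4 rows to (0.4232, 0.2613, 0.08, 4.6)
0 0 24 0; 1 0 24 0; 0 0 23 0; 0 0 24 0
```

Emit:
{"name": "drive_tool", "arguments": {"series": "1 0 26 0; 0 0 28 0; 0 0 26 0; 0 0 15 0; 0 0 1 0; 0 0 0 0; 0 0 0 0"}}

```text
time: 41.6
tcp_pos: [0.4242, 0.2619, 0.0802]
ee_rot: [2.131, 2.308, 0.003]
ft_force: [0.5, 0.4, -0.1]
width: 0.999
finger_force: 0.0
```

Emit:
{"name": "drive_tool", "arguments": {"series": "0 0 0 0; 0 0 0 0; 0 0 0 0; 0 0 0 0; 0 0 0 0; 0 0 0 0; 0 0 0 0; 0 0 0 0", "gripper": -1}}

```text
time: 42.4
tcp_pos: [0.4233, 0.2616, 0.0788]
ee_rot: [-2.131, -2.308, 0.0]
ft_force: [-1.2, -0.1, 1.4]
width: 0.572
finger_force: 30.0
```

Emit:
{"name": "drive_tool", "arguments": {"series": "0 0 -10 0; 0 0 -18 0; 0 0 -21 0; 0 0 -21 0; 0 0 -20 0; 0 0 -15 0; 0 0 -8 0; 0 0 0 0"}}

```text
time: 43.2
tcp_pos: [0.4237, 0.2618, 0.1928]
ee_rot: [2.131, 2.308, 0.002]
ft_force: [0.4, 1.5, -5.0]
width: 0.568
finger_force: 30.0
```

Run:
```python
from h import *
plan([(.5832,-.0371,.195,4.6,34),(.5832,-.0371,.092,4.6,22)])
```

```text
now [0.4237 0.2618 0.1928] yaw 4.59 tilt 0.08 w 0.568 t 43.2
10 rows to (0.5832, -0.0371, 0.195, 4.6)
15 rows to (0.5832, -0.0371, 0.092, 4.6)
-31 14 0 0; -31 13 0 0; -31 14 -1 0; -31 13 0 0; -31 14 0 0; -31 13 0 0; -31 14 -1 0; -32 13 0 0
-31 14 0 0; -31 13 0 0; 0 0 21 0; 0 0 20 0; 0 0 21 0; 0 0 20 0; 0 0 21 0
```

Emit:
{"name": "drive_tool", "arguments": {"series": "-18 8 0 0; -30 13 0 0; -32 14 0 0; -32 14 0 0; -32 14 0 0; -32 14 0 0; -32 14 0 0; -32 14 0 0"}}

```text
time: 44.0
tcp_pos: [0.5473, 0.0294, 0.1909]
ee_rot: [-2.13, -2.308, 0.002]
ft_force: [0.8, 0.3, -5.3]
width: 0.568
finger_force: 30.0
```

Emit:
{"name": "drive_tool", "arguments": {"series": "-32 14 0 0; -25 10 0 0; -12 5 0 0; 0 0 0 0; 0 0 0 0; 0 0 0 0"}}

```text
time: 44.6
tcp_pos: [0.5813, -0.0342, 0.1916]
ee_rot: [-2.128, -2.31, 0.0]
ft_force: [-0.1, -0.0, -4.5]
width: 0.57
finger_force: 30.0
```

Run:
```python
from h import *
plan([(.5832,-.0368,.195,4.6,34),(.5832,-.0368,.092,4.6,22)])
```

```text
now [ 0.5813 -0.0342  0.1916] yaw 4.67 tilt 0.04 w 0.57 t 44.6
1 rows to (0.5832, -0.0368, 0.195, 4.6)
6 rows to (0.5832, -0.0368, 0.092, 4.6)
-3 2 -3 0.001; 0 0 21 0; 0 0 20 0; 0 0 21 0; 0 0 20 0; 0 0 21 0
```

Emit:
{"name": "drive_tool", "arguments": {"series": "-2.5 1.5 0 0; 0 0 14 0; 0 0 24 0; 0 0 24 0; 0 0 22 0; 0 0 10 0; 0 0 4 0; 0 0 0 0"}}

```text
time: 45.4
tcp_pos: [0.5834, -0.0381, 0.0938]
ee_rot: [2.131, 2.308, -0.0]
ft_force: [0.4, -0.2, -4.9]
width: 0.567
finger_force: 30.0
```

Run:
```python
from h import *
plan([(.5832,-.0368,.0877,4.6,10)])
```

```text
now [ 0.5834 -0.0381  0.0938] yaw 4.59 tilt 0.01 w 0.567 t 45.4
1 rows to (0.5832, -0.0368, 0.0877, 4.6)
1.3 -0.1 6.1 0
```

Emit:
{"name": "drive_tool", "arguments": {"series": "1.2 -0.1 3 0; 0 0 2 0; 0 0 1 0; 0 0 0.7 0; 0 0 0 0; 0 0 0 0"}}

```text
time: 46.0
tcp_pos: [0.5834, -0.0368, 0.0878]
ee_rot: [2.131, 2.308, 0.001]
ft_force: [-3.5, 0.6, 6.0]
width: 0.569
finger_force: 30.0
```

Contact; release and go to the glue.

Emit:
{"name": "drive_tool", "arguments": {"series": "0 0 0 0; 0 0 0 0; 0 0 0 0; 0 0 0 0; 0 0 0 0; 0 0 -30 0; 0 0 -45 0; 0 0 -40 0", "gripper": 1}}

```text
time: 46.8
tcp_pos: [0.583, -0.0371, 0.2038]
ee_rot: [2.131, 2.308, -0.001]
ft_force: [0.7, 0.1, -0.3]
width: 1.001
finger_force: 0.0
```

Run:
```python
from h import *
plan([(.4224,.3634,.2,4.7,48)])
```

```text
now [ 0.583  -0.0371  0.2038] yaw 4.56 tilt 0.03 w 1.001 t 46.8
9 rows to (0.4224, 0.3634, 0.2, 4.7)
46 -14 0 0; 46 -14 1 0; 45 -15 0 0; 46 -14 1 0; 46 -14 0 0; 46 -14 0 0; 45 -15 1 0; 46 -14 0 0
46 -14 1 0
```

Emit:
{"name": "drive_tool", "arguments": {"series": "46 -14 0 0; 46 -14 0 0; 45 -15 0 0; 46 -14 0 0; 46 -14 0 0; 46 -14 0 0; 45 -15 0 0; 46 -14 0 0"}}

```text
time: 47.6
tcp_pos: [0.4392, 0.3205, 0.2024]
ee_rot: [-2.131, -2.308, -0.001]
ft_force: [0.3, 0.2, 0.7]
width: 0.997
finger_force: 0.0
```

Emit:
{"name": "drive_tool", "arguments": {"series": "46 -14 0 -0.002; 0 0 0 0; 0 0 28 0; 0 0 0 0; 0 0 0 0"}}

```text
time: 48.1
tcp_pos: [0.4227, 0.3631, 0.1744]
ee_rot: [2.129, 2.31, -0.002]
ft_force: [0.4, -0.1, -0.3]
width: 1.001
finger_force: 0.0
```

Run:
```python
from h import *
plan([(.4224,.3634,.0785,4.7,30)])
```

```text
now [0.4227 0.3631 0.1744] yaw 4.67 tilt 0.06 w 1.001 t 48.1
4 rows to (0.4224, 0.3634, 0.0785, 4.7)
0 0 24 0; 0 0 24 0; 0 0 24 0; 0 0 24 0
```

Emit:
{"name": "drive_tool", "arguments": {"series": "0 0 26 0; 0 0 28 0; 0 0 26 0; 0 0 16 0; 0 0 0 0; 0 0 0 0; 0 0 0 0"}}

```text
time: 48.8
tcp_pos: [0.4234, 0.3641, 0.0797]
ee_rot: [2.129, 2.31, 0.003]
ft_force: [-0.4, -0.0, -0.1]
width: 1.0
finger_force: 0.0
```

Emit:
{"name": "drive_tool", "arguments": {"series": "0 0 0 0; 0 0 0 0; 0 0 0 0; 0 0 0 0; 0 0 0 0; 0 0 0 0; 0 0 0 0; 0 0 0 0", "gripper": -1}}

```text
time: 49.6
tcp_pos: [0.4227, 0.3636, 0.0782]
ee_rot: [2.128, 2.311, 0.0]
ft_force: [0.6, -0.4, -0.4]
width: 0.545
finger_force: 30.0
```

Emit:
{"name": "drive_tool", "arguments": {"series": "0 0 -10 0; 0 0 -18 0; 0 0 -21 0; 0 0 -21 0; 0 0 -20 0; 0 0 -15 0; 0 0 -8 0; 0 0 0 0"}}

```text
time: 50.4
tcp_pos: [0.4229, 0.3638, 0.1921]
ee_rot: [-2.128, -2.311, -0.002]
ft_force: [-0.1, -0.1, -4.2]
width: 0.547
finger_force: 30.0
```

Run:
```python
from h import *
plan([(.5763,.0378,.195,4.7,34)])
```

```text
now [0.4229 0.3638 0.1921] yaw 4.7 tilt 0.08 w 0.547 t 50.4
11 rows to (0.5763, 0.0378, 0.195, 4.7)
-31 11 0 0; -30 12 -1 0; -31 11 0 0; -31 12 0 0; -30 11 0 0; -31 12 -1 0; -31 11 0 0; -30 12 0 0
-31 11 -1 0; -31 12 0 0; -30 11 0 0
```

Emit:
{"name": "drive_tool", "arguments": {"series": "-18 7 0 0; -30 12 0 0; -32 12 0 0; -32 12 0 0; -32 12 0 0; -32 12 0 0; -32 12 0 0; -32 12 0 0"}}

```text
time: 51.2
tcp_pos: [0.5329, 0.1304, 0.1903]
ee_rot: [-2.128, -2.31, 0.002]
ft_force: [-0.1, 0.0, -3.6]
width: 0.547
finger_force: 30.0
```

Emit:
{"name": "drive_tool", "arguments": {"series": "-32 12 0 0; -32 12 0 0; -22 8 0 0; -10 3 0 0; 0 0 0 0; 0 0 0 0; 0 0 0 0"}}

```text
time: 51.9
tcp_pos: [0.5753, 0.0406, 0.191]
ee_rot: [-2.126, -2.312, 0.0]
ft_force: [0.5, 0.0, -2.4]
width: 0.552
finger_force: 30.0
```

Run:
```python
from h import *
plan([(.5763,.0378,.195,4.7,34)])
```

```text
now [0.5753 0.0406 0.191 ] yaw 4.8 tilt 0.04 w 0.552 t 51.9
1 rows to (0.5763, 0.0378, 0.195, 4.7)
-3 1 -4 0.002
```

Emit:
{"name": "drive_tool", "arguments": {"series": "-2 1 0 0.002; 0 0 14 0; 0 0 24 0; 0 0 24 0; 0 0 22 0; 0 0 10 0; 0 0 4 0; 0 0 0 0"}}

```text
time: 52.7
tcp_pos: [0.5769, 0.0371, 0.0931]
ee_rot: [2.131, 2.308, -0.0]
ft_force: [0.1, -0.2, -2.1]
width: 0.55
finger_force: 30.0
```

Run:
```python
from h import *
plan([(.5763,.0378,.0870,4.7,10)])
```

```text
now [0.5769 0.0371 0.0931] yaw 4.59 tilt 0.02 w 0.55 t 52.7
1 rows to (0.5763, 0.0378, 0.087, 4.7)
0.7 -0.6 6.1 -0.002
```

Emit:
{"name": "drive_tool", "arguments": {"series": "0.6 -0.6 3 0; 0 0 2 0; 0 0 1 0; 0 0 0.6 0; 0 0 0 0; 0 0 0 0"}}

```text
time: 53.3
tcp_pos: [0.5765, 0.0378, 0.0871]
ee_rot: [2.131, 2.308, 0.001]
ft_force: [-2.5, -0.0, 6.7]
width: 0.551
finger_force: 30.0
```

Contact; release, rise and back off, then check against the first pictures.

Emit:
{"name": "drive_tool", "arguments": {"series": "0 0 0 0; 0 0 0 0; 0 0 0 0; 0 0 0 0; 0 0 0 0; 0 0 -30 0; 0 0 -45 0; 0 0 -45 0", "gripper": 1}}

```text
time: 54.1
tcp_pos: [0.5758, 0.0374, 0.2078]
ee_rot: [-2.131, -2.308, 0.002]
ft_force: [1.2, 0.1, 0.0]
width: 1.0
finger_force: 0.0
```

Emit:
{"name": "drive_tool", "arguments": {"series": "35 -25 -10 0; 40 -25 -10 0; 40 -25 -10 0; 40 -20 -10 0; 40 -20 0 0; 40 -20 0 0; 0 0 0 0; 0 0 0 0"}}

```text
time: 54.9
tcp_pos: [0.4225, 0.2617, 0.2466]
ee_rot: [2.129, 2.31, 0.0]
ft_force: [0.4, -0.4, -0.1]
width: 1.0
finger_force: 0.0
```

Run:
```python
from h import *
def feats(s):
    P=cloud(s);Q=P.reshape(-1,3);Q=Q[~np.isnan(Q[:,0])];o=[]
    for b in ((.54,.62,-.075,.005,.155,.18),(.53,.64,-.175,-.07,.128,.149),(.53,.63,-.0,.085,.13,.185),(.6,.76,.24,.4,.066,.09),(.46,.58,-.36,-.23,.036,.055)):
        q=Q[(Q[:,0]>b[0])&(Q[:,0]<b[1])&(Q[:,1]>b[2])&(Q[:,1]<b[3])&(Q[:,2]>b[4])&(Q[:,2]<b[5])]
        o.append(np.r_[cv2.minAreaRect(q[:,:2].astype(np.float32))[0],np.median(q,0)])
    return np.array(o)
import pickle
b={n:cv2.imread(f'pics/{n}0.png') for n in('top','side')}
for n in ('top','side'):
    s=snap(n,n+'9'); print(n); print(feats(s).round(4))
c=[]
old=b['side'][140:330,160:410]; new=cv2.imread('pics/side9.png')[140:330,160:410]
cv2.imwrite('pics/c9.png',cv2.resize(np.hstack([old,new]),None,fx=1.6,fy=1.6,interpolation=cv2.INTER_CUBIC))
# subpixel shift of each container before/after
for n,bx in (('side',{'spirit':(285,190,30,62),'glue':(315,152,20,30),'shellac':(303,170,18,20),'jar':(383,135,26,32),'brush':(215,272,36,42),'screwdriver':(268,295,66,86)}),('top',{'spirit':(364,184,30,22),'glue':(306,183,22,26),'shellac':(336,184,22,24),'jar':(206,138,24,26),'brush':(424,222,32,22),'screwdriver':(410,166,76,24)})):
    a=cv2.imread(f'pics/{n}9.png')
    for k,(x,y,w,h) in bx.items():
        t=b[n][y:y+h,x:x+w]; m=cv2.matchTemplate(a[y-6:y+h+6,x-6:x+w+6],t,cv2.TM_CCOEFF_NORMED)
        _,v,_,l=cv2.minMaxLoc(m); print(n,k,'shift px',l[0]-6,l[1]-6,round(v,3))
```

```text
top
[[ 0.58   -0.0348  0.5798 -0.0348  0.1652]
 [ 0.5854 -0.1126  0.5793 -0.1159  0.1412]
 [ 0.5743  0.0402  0.5705  0.0394  0.1433]
 [ 0.6839  0.3225  0.6834  0.3216  0.0747]
 [ 0.5012 -0.2955  0.5179 -0.2932  0.0437]]
side
[[ 0.585  -0.0394  0.5864 -0.0434  0.1641]
 [ 0.5904 -0.1169  0.5958 -0.1286  0.1404]
 [ 0.5795  0.0297  0.5817  0.0298  0.143 ]
 [ 0.6898  0.3168  0.6895  0.3138  0.0734]
 [ 0.5026 -0.3011  0.5241 -0.3018  0.0432]]
side spirit shift px 0 0 0.997
side glue shift px 0 0 0.994
side shellac shift px 0 0 0.999
side jar shift px 0 0 1.0
side brush shift px 0 0 1.0
side screwdriver shift px 0 0 0.999
top spirit shift px 0 0 0.989
top glue shift px 0 0 0.985
top shellac shift px 0 0 0.909
top jar shift px 0 0 0.997
top brush shift px 0 0 0.996
top screwdriver shift px 0 0 0.989
```

View pics/c9.png

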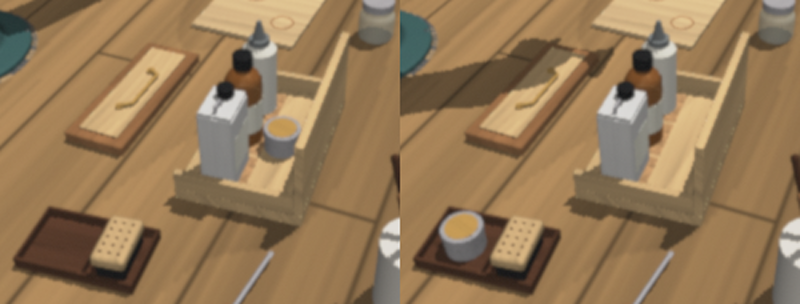

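After the job (right half), all three containers match their first places with 0 px shift. The wax tin is flat in the bay at (462,235) and the bystanders have not moved.

```bash
python3 -c "
from cell import workorder
print(workorder.sign_off())"
```

```text
the job is handed in; nothing more can be done
None
```

The job is handed in: the wax tin lies flat in the empty bay of the waxing tray, all three containers are upright back in their places on the rack, and the brush, jar and screwdriver show no movement in the pictures.

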